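Make up the transfer case for the wrapping bench

TASK

Make up the transfer case for the wrapping bench: slide its cover fully open, then lay every battery pack that lies loose on the bench (not the stock in the steel trays or on the conveyor) fully down in a cradle of its own length, and slide the tape roll up off its spindle and set it flat in the round nest. When all of that is in place, slide the cover fully home over the compartment and let go. Leave everything else on the bench where it stands.

Things in the scene. Friction and masses are not known exactly. Their poses are not given: they have to be found in the camera images.
- case: black transfer case, fixed: open compartment 160 (x) by 331 mm (y) inside, walls 6 mm thick, 54 mm high, floor 6 mm; behind it (+x) a closed deck as high, to 256 mm from the origin. Origin: centre of the compartment at bench level; x away from the robot, y along the 331 mm, z up. Inside, from -y to +y: two long cradles (115 mm), two short cradles (80 mm), a round nest
- cover (a joint): aluminium sliding cover of the case, 172 x 337 x 6 mm, top 61 mm above the bench. 0 = fully home over the compartment; grows as it slides along the case's +x onto the deck; 0.17 m = fully open. Slides with about 2 N and stays where it is left
- cover_rib (a point): middle of the black grip rib on the cover, 86 mm above the bench, 1 mm below its top; the rib is 16 mm thick (along the case's x), 70 mm long (along the case's y), standing from 61 to 87 mm above the bench
- long_cradle_1 (a point): centre of a long pack seated in the near (-x) long cradle, 31 mm above the bench; axes as case. The pack lies along the case's y on two end rests 16 mm above the bench, between flared side cheeks and end stops that rise to 31 mm above the bench at its ends, with 2 to 4 mm play; the middle 77 mm of its length is free on both sides for fingers
- long_cradle_2 (a point): centre of a long pack seated in the far (+x) long cradle, 31 mm above the bench; axes as case. The pack lies along the case's y on two end rests 16 mm above the bench, between flared side cheeks and end stops that rise to 31 mm above the bench at its ends, with 2 to 4 mm play; the middle 77 mm of its length is free on both sides for fingers
- short_cradle_1 (a point): centre of a short pack seated in the near (-x) short cradle, 31 mm above the bench; axes as case. The pack lies along the case's y on two end rests 16 mm above the bench, between flared side cheeks and end stops that rise to 31 mm above the bench at its ends, with 2 to 4 mm play; the middle 42 mm of its length is free on both sides for fingers
- short_cradle_2 (a point): centre of a short pack seated in the far (+x) short cradle, 31 mm above the bench; axes as case. The pack lies along the case's y on two end rests 16 mm above the bench, between flared side cheeks and end stops that rise to 31 mm above the bench at its ends, with 2 to 4 mm play; the middle 42 mm of its length is free on both sides for fingers
- nest (a point): middle of the tape roll when it lies flat in the round nest (26 mm above the bench; the nest floor is 6 mm above the bench). Four cheeks on the diagonals, 16 mm tall, on a circle of 34.7 mm inner radius hold it; the sides towards the case's +-x are free for the fingers
- long_pack_1: long battery pack: a bar 115 x 30 x 30 mm, orange wrap with black ends, about 207 g, lying loose on the bench (may be absent). Origin at its centre; its own x axis runs along its length; any of its four long faces may be up and either end may lead
- long_pack_2: long battery pack: a bar 115 x 30 x 30 mm, orange wrap with black ends, about 207 g, lying loose on the bench (may be absent). Origin at its centre; its own x axis runs along its length; any of its four long faces may be up and either end may lead
- short_pack_1: short battery pack: a bar 80 x 30 x 30 mm, orange wrap with black ends, about 144 g, lying loose on the bench (may be absent). Origin at its centre; its own x axis runs along its length; any of its four long faces may be up and either end may lead
- short_pack_2: short battery pack: a bar 80 x 30 x 30 mm, orange wrap with black ends, about 144 g, lying loose on the bench (may be absent). Origin at its centre; its own x axis runs along its length; any of its four long faces may be up and either end may lead
- tape_roll: amber tape roll on a cardboard core, a ring of 62 mm outer and 32 mm inner diameter, 40 mm tall, 140 g. Origin at the centre of its underside, z along its axis; either face may be up in the nest
- roll_mid (a point): centre of the tape roll, halfway up its axis
- spindle: dark square foot 84 x 84 x 12 mm, fixed to the bench, with an upright steel spindle 22 mm in diameter whose top is 67 mm above the bench; the tape roll starts on it, resting on the foot. Origin under its centre
- module: a bystander: flat black electronics module 62 x 46 x 15 mm with a brass block on top; origin under its centre
- spanner: a bystander: steel spanner lying on the bench
- ink_bottle: a bystander: white bottle with black cap, 60 mm diameter, 130 mm tall; origin under its centre
- solvent_can: a bystander: aluminium can, 72 mm diameter, 110 mm tall; origin under its centre
- parts_dish: a bystander: small steel bowl, 90 mm diameter, 30 mm tall; origin under its centre
Things that resemble listed ones, but are neither listed nor needed, are in the scene too. Leave any blue look-alike of the long_pack_1 alone. Leave any purple look-alike of the short_pack_1 alone.

How it is judged:
By the outcome, as a careful person would: the job done as asked, in the order asked, and still so for the second after the job is handed in, with the robot touching nothing.
Of long_pack_1, long_pack_2, short_pack_1, short_pack_2 only 3 to 4 are there at a start; the rules pass over those that are not, and their reading is None.
At some moment in a run one of long_pack_1, long_pack_2, short_pack_1, short_pack_2 may be knocked a few centimetres aside while the robot is not near it.
Once in a run the grip may slacken for a moment while it holds something.
It also fails if it takes over 208 s, if anything falls off the work surface, if the arm or the gripper's body presses on something with over 40 N, if the wrist force passes 120 N, or if a joint passes its speed limit or range.

ROBOT

A 7-joint arm with a two-finger parallel gripper is mounted at the origin on the work surface. World frame = base frame: x ahead of the robot, y to its left, z up, the work surface at z = 0. Lengths are in m, angles in rad, forces in N, time in s.
With the tool pointing down it reaches from about 0.425 to 0.825 m from the base axis. Payload 3.6 kg.
Tool frame: the origin (TCP) lies midway between the tips of the shut fingers; the grasp point (between the pads) lies 19 mm behind it; z points along the fingers, y is the line along which they close (so a half turn about z gives the same grasp; the last joint's range is limited). The gripper opens to 85 mm and grips with 20 to 120 N. Pads are 22 mm wide; open, the fingers measure 114 mm over their backs; the gripper's body (76 mm by 85 mm) begins 54 mm behind the grasp point. The pads swing forward as they close: fully open they stand 13 mm farther back than shut.
Start: joints at [-1.353, 0.615, -0.013, 1.423, 0.008, 1.103, -0.04], TCP at [0.158, 0.631, 0.207] pointing down, gripper open.
Joint ranges: [-3.12, 3.12], [-0.3, 2.06], [-1.34, 1.32], [0.26, 2.42], [-1.36, 4.5], [0.01, 1.98], [-2.84, 2.84]. Speed limits (rad/s): [2.79, 2.79, 3.14, 3.14, 3.14, 3.14, 3.14].

INTERFACE

Orientations are given as a rotation vector (axis times angle).
In Python, from rig import readout, optics, bot gives the robot as it stands.
- The arm moves only by the tool carry_out, never from a script. Its argument "motion" is a list of rows, each an object with "grip": the opening, from -1 (shut) to 1 (fully open); "dp": the shift along the tool's x, y, z normalised to -1 to 1, where 1 is 4 cm, a list of three; "angular": the turn, a rotation vector about the tool's x, y, z normalised to -1 to 1, where 1 is 0.1 rad, a list of three. A call has 1 to 20 rows; each row shifts and turns the commanded pose from where the row before left it, along the tool's axes as they then stand; what a row does not reach is not made up. A row lasts 1/8 s, in which the tool goes at most 62.5 mm and 10.7 degrees, less where a joint would pass 70% of its speed; a pose out of reach is approached as far as the arm can. A call with a number of a shift or a turn outside -1 to 1 is refused whole. A call with a gripper value outside its range is refused whole. The fingers move at their own pace and stop on an object; "newtons" is the grip in N (left out, the last holds). Time passes only in rows, so rows that do not move let the fingers close. It gives the time, the measured TCP pose, the force, the opening and the grip force at its end, in the units of the state.
- readout.observe(): the state, without advancing time (a new reading comes with each control period).
- optics.get_image(name): name is "scene" or "top"; returns the picture (480x640x3 uint8, red, green, blue); there is no depth.
- optics.get_calibration(name): a dict with "fx", "fy", "cx", "cy" (pixels), "distortion" ([k1, k2, p1, p2, k3] as OpenCV has them; the pictures are not rectified), "rvec" (rotation vector, rad) and "tvec" (3), from world to camera coordinates, as OpenCV has them. Camera axes: x right, y down, z forward; pixel columns grow to the right and rows downward; lengths in m; the calibration is good to about 2 mm. A picture is of the moment at which its call begins. get_calibration takes no time and is no camera call.
- bot.hand_in(): hands the job in; it is judged then, once.
The state is a dict: "time_s": time; "qpos": joint angles; "qvel": joint speeds; "joint_efforts": joint torques, N m; "tcp_pos": TCP position; "tool_rot": TCP orientation; "ft_force": force on the tool from outside, world axes, zero at the start; "ft_torque": the same for the moment, N m; "opening": finger opening in m; "finger_force": force on a finger pad.
Only numpy, scipy, OpenCV 4.12 (cv2) and the standard library are available. Lean on these libraries where they do the work, as an engineer would, in place of code of your own. Each camera call takes 0.05 s, during which the arm holds its last target. There are 200 camera calls.

## Working session

There is one attempt and no reset: what is moved stays moved. The work goes in short steps, Python scripts to look and compute and a tool call to move; the robot and the scene stay as the last step left them, time stands still between calls to the robot, and variables do not carry over. Pictures are saved under pics/ and viewed, at most 14 in all, crops included, and the job is handed in when it is done.

Besides the shell and the picture viewer there is one more tool, called after ">>>" as name(argument=value, ...), one argument or row to a line, values as JSON. carry_out: Moves the arm, as the interface text tells. Its arguments: {"type":"object","properties":{"motion":{"type":"array","items":{"type":"object","properties":{"grip":{"type":"number"},"dp":{"type":"array","items":{"type":"number","minimum":-1,"maximum":1}},"angular":{"type":"array","items":{"type":"number","minimum":-1,"maximum":1}}}}},"newtons":{"type":"number"}},"required":["motion"]}

```bash
mkdir -p pics; ls; python3 - <<'E'
from rig import readout, optics
import cv2
s=readout.observe(); print({k:s[k] for k in('time_s','tcp_pos','tool_rot','opening','ft_force')})
for n in('scene','top'):
    cv2.imwrite(f'pics/{n}0.png',cv2.cvtColor(optics.get_image(n),cv2.COLOR_RGB2BGR)); print(n,optics.get_calibration(n))
E
```

```text
pics
{'time_s': 0.0, 'tcp_pos': array([0.157319  , 0.62982247, 0.20612951]), 'tool_rot': array([-0.38335365, -3.11785321,  0.00402614]), 'opening': 0.08509967211477108, 'ft_force': array([-0.1406357 , -0.41582917, -0.13278812])}
scene {'fx': 549.0009442205095, 'fy': 549.0009442205095, 'cx': 324.7291548707671, 'cy': 226.6944478267075, 'distortion': array([-0.0877861,  0.       ,  0.       ,  0.       ,  0.       ]), 'rvec': array([ 1.28926786,  2.39120318, -0.82639743]), 'tvec': array([ 0.32211603, -0.30719313,  1.58070726])}
top {'fx': 436.35020160970197, 'fy': 436.35020160970197, 'cx': 324.81228033593237, 'cy': 243.39706292261434, 'distortion': array([-0.06026187,  0.        ,  0.        ,  0.        ,  0.        ]), 'rvec': array([ 2.14731182, -2.19359308,  0.09908865]), 'tvec': array([0.00576647, 0.55748068, 1.27673321])}
```

View pics/top0.png

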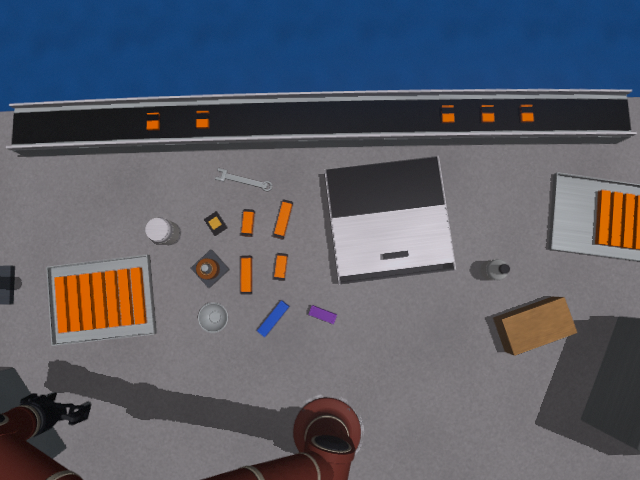

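View pics/scene0.png

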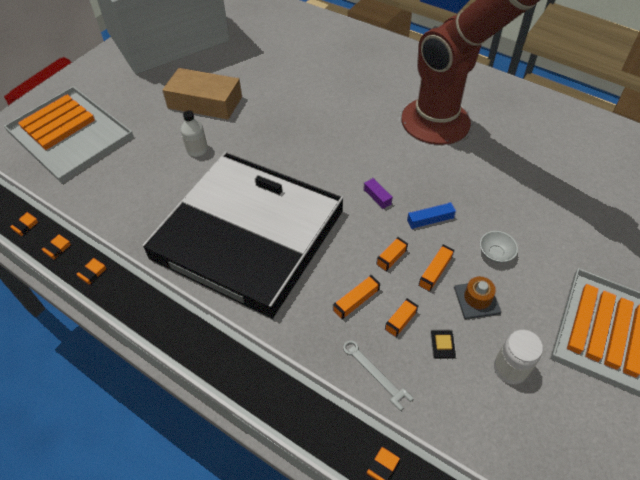

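Top view: loose orange packs at (283,219) long, (247,223) short, (246,275) long and (280,266) short. The tape roll is at (207,268) and the case at (390,220), with its rib at (395,255). The blue (273,318) and purple (322,314) bars are decoys; the trays and conveyor hold stock. I'll measure these and check them in a crop.

```bash
cat > h.py <<'E'
import numpy as np, cv2
from rig import readout, optics
def grab(n): return cv2.cvtColor(optics.get_image(n),cv2.COLOR_RGB2BGR)
def cal(n):
    c=optics.get_calibration(n); K=np.array([[c['fx'],0,c['cx']],[0,c['fy'],c['cy']],[0,0,1]])
    return K,c['distortion'],np.array(c['rvec']),np.array(c['tvec'])
def ray(n,uv,z):
    K,d,r,t=cal(n); R=cv2.Rodrigues(r)[0]
    p=cv2.undistortPoints(np.float64(uv).reshape(-1,1,2),K,d).reshape(-1,2)
    D=np.c_[p,np.ones(len(p))]@R; C=-R.T@t
    return (C+D*((z-C[2])/D[:,2])[:,None])[:,:2]
def proj(n,P):
    K,d,r,t=cal(n); return cv2.projectPoints(np.float64(P).reshape(-1,1,3),r,t,K,d)[0].reshape(-1,2)
def orange(im):
    h=cv2.cvtColor(im,cv2.COLOR_BGR2HSV); return cv2.inRange(h,(5,180,150),(22,255,255))
def blobs(n,m,z,amin=60):
    out=[]
    for c in cv2.findContours(m,cv2.RETR_EXTERNAL,cv2.CHAIN_APPROX_NONE)[0]:
        if cv2.contourArea(c)<amin: continue
        px=c.reshape(-1,2).mean(0)
        (cx,cy),(w,l),a=cv2.minAreaRect((ray(n,c.reshape(-1,2),z)*1000).astype(np.float32))
        if w>l: w,l,a=l,w,a-90
        # direction of long side, deg from world y, in (-90,90]
        out.append((px.round(),round(cx,1),round(cy,1),round(w,1),round(l,1),round((a+90)%180-90,1)))
    return out
E
python3 - <<'E'
from h import *
im=cv2.imread('pics/top0.png'); sc=cv2.imread('pics/scene0.png')
print('top'); [print(b) for b in blobs('top',orange(im),.03) if 150<b[0][1]<320 and 200<b[0][0]<310]
print('scene');[print(b) for b in blobs('scene',orange(sc),.03) if 300<b[0][0]<480 and b[0][1]<360]
print(cal('top')[2:], )
cv2.imwrite('pics/crop0.png',cv2.resize(im[150:340,180:465],None,fx=2.8,fy=2.8,interpolation=cv2.INTER_CUBIC))
cv2.imwrite('pics/crop1.png',cv2.resize(sc[140:320,140:510],None,fx=2.15,fy=2.15,interpolation=cv2.INTER_CUBIC))
E
```

```text
top
(array([246., 275.]), 469.6, 231.2, 26.9, 98.2, 89.7)
(array([280., 266.]), 492.0, 127.3, 30.5, 63.6, 81.7)
(array([214., 222.]), 627.1, 324.2, 27.3, 27.4, 32.9)
(array([247., 222.]), 626.7, 225.8, 30.1, 62.8, 84.1)
(array([283., 218.]), 635.6, 118.3, 30.5, 99.0, 74.8)
scene
(array([402., 314.]), 625.9, 225.6, 28.7, 65.0, 83.9)
(array([357., 294.]), 634.4, 118.8, 27.8, 99.3, 74.7)
(array([437., 264.]), 468.6, 231.0, 28.1, 99.8, 89.4)
(array([392., 250.]), 491.6, 127.4, 27.8, 64.4, 81.9)
(array([ 2.14731182, -2.19359308,  0.09908865]), array([0.00576647, 0.55748068, 1.27673321]))
```

View pics/crop0.png

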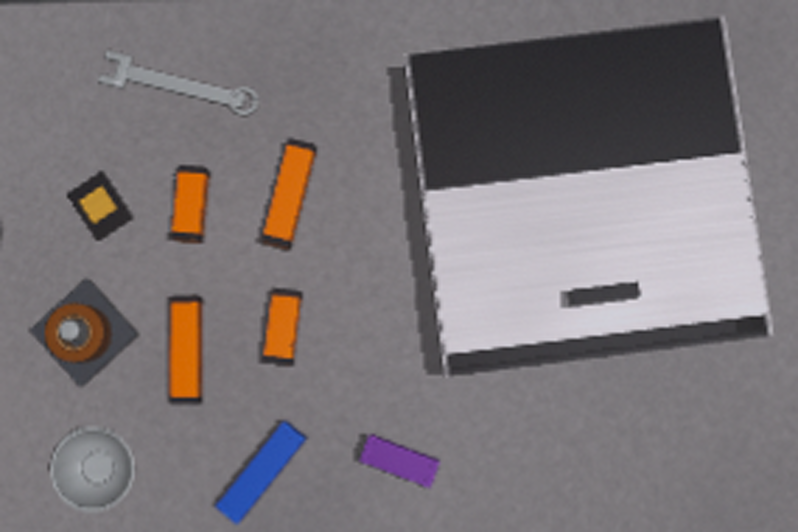

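View pics/crop1.png

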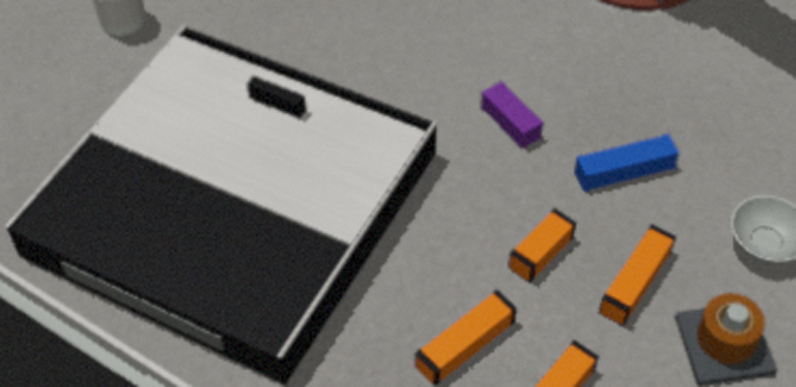

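Confirmed. The orange pieces with black ends at (283,218), (247,222), (246,275) and (280,266) are the loose packs. The amber-on-black square at (214,222) is the module, and blue and purple are decoys. The roll is at top crop (75,332). The cover stands slightly open: there is a black gap at its front in crop (600,345). Next I'll get the case frame, rib, roll and pack directions.

```bash
python3 - <<'E'
from h import *
f=lambda p:np.array(p)/2.8+[180,150]-0.3
g=lambda p:np.array(p)/2.15+[140,140]-0.3
np.set_printoptions(precision=1,suppress=True)
print('cam',[-cv2.Rodrigues(cal(n)[2])[0].T@cal(n)[3] for n in('top','scene')])
c=ray('top',f([[408,55],[722,18],[772,335],[446,375]]),.060)*1000
print('case corners FL.. (+x+y,+x-y,-x-y,-x+y)\n',c); print([np.linalg.norm(c[i]-c[(i+1)%4]) for i in range(4)])
for a,b in((0,3),(1,2)): d=c[a]-c[b]; print('xaxis yaw',np.degrees(np.arctan2(d[1],d[0])))
c2=ray('scene',g([[283,358],[10,230],[183,30],[434,124]]),.060)*1000; print('scene corners +x+y,+x-y,-x-y,-x+y\n',c2)
k=ray('top',f([[427,189],[740,152],[765,318],[448,353]]),.061)*1000; print('cover corners\n',k)
# roll: dark amber mask
im=cv2.imread('pics/top0.png');sc=cv2.imread('pics/scene0.png')
# rib: dark blob inside cover
for n,i,(x0,y0,x1,y1) in(('top',im,(370,240,420,266)),('scene',sc,(250,170,290,198))):
    gr=cv2.cvtColor(i,cv2.COLOR_BGR2GRAY)[y0:y1,x0:x1]; m=np.zeros(i.shape[:2],np.uint8); m[y0:y1,x0:x1]=(gr<90)*255
    print(n,'rib',blobs(n,m,.087,30))
for n,i,(x0,y0,x1,y1) in(('top',im,(190,250,226,286)),('scene',sc,(460,272,502,315))):
    h=cv2.cvtColor(i,cv2.COLOR_BGR2HSV)[y0:y1,x0:x1]; m=np.zeros(i.shape[:2],np.uint8); m[y0:y1,x0:x1]=((h[...,1]>120)&(h[...,0]<22)&(h[...,2]>50))*255
    print(n,'roll',blobs(n,m,.052,30))
    # foot
# spindle top: bright disc at z=.067
for n,i,(x0,y0,x1,y1) in(('top',im,(192,254,222,284)),('scene',sc,(465,275,500,300))):
    h=cv2.cvtColor(i,cv2.COLOR_BGR2HSV)[y0:y1,x0:x1]; m=np.zeros(i.shape[:2],np.uint8); m[y0:y1,x0:x1]=((h[...,1]<50)&(h[...,2]>130))*255
    print(n,'spin',blobs(n,m,.067,10))
m=orange(im)
for u,v in((283,218),(247,222),(246,275),(280,266)):
    q=np.zeros_like(m); q[v-25:v+25,u-17:u+17]=m[v-25:v+25,u-17:u+17]
    ys,xs=np.nonzero(q); P=ray('top',np.c_[xs,ys],.03)*1000; d=np.linalg.svd(P-P.mean(0))[2][0]; d*=np.sign(d[0]); print((u,v),P.mean(0),'yaw',np.degrees(np.arctan2(d[1],d[0])))
E
```

```text
cam [array([ 0.4, -0. ,  1.3]), array([1.2, 0.4, 1.1])]
case corners FL.. (+x+y,+x-y,-x-y,-x+y)
 [[ 774.6  -12.7]
 [ 808.4 -347.9]
 [ 470.4 -384. ]
 [ 436.8  -44.7]]
[np.float64(336.9688082567014), np.float64(339.9717804176007), np.float64(341.00886941214026), np.float64(339.34914657463287)]
xaxis yaw 5.411700915257533
xaxis yaw 6.0931171943645
scene corners +x+y,+x-y,-x-y,-x+y
 [[ 775.4   -6.1]
 [ 812.  -340.8]
 [ 480.9 -378.6]
 [ 442.5  -44.2]]
cover corners
 [[ 630.7  -29.5]
 [ 663.1 -359.4]
 [ 488.1 -377.2]
 [ 459.4  -47.2]]
top rib [(array([395., 254.]), 515.8, -204.4, 15.2, 72.3, 5.9)]
scene rib [(array([268., 185.]), 524.9, -200.9, 29.9, 78.4, 5.8), (array([275., 174.]), 485.8, -207.3, 14.4, 81.8, 5.9)]
top roll [(array([207., 269.]), 490.1, 340.5, 58.6, 65.4, -1.1)]
scene roll [(array([480., 292.]), 500.8, 343.2, 59.8, 81.4, -87.0)]
top spin [(array([204., 268.]), 491.0, 343.7, 14.5, 14.8, -1.1)]
scene spin [(array([483., 285.]), 491.0, 342.6, 18.8, 19.6, 16.0), (array([486., 281.]), 490.6, 340.7, 61.1, 73.1, 22.7)]
(283, 218) [635.5 118.6] yaw -15.07853539722905
(247, 222) [626.6 225.7] yaw -6.390904977343695
(246, 275) [469.4 231.2] yaw -0.3718659740326292
(280, 266) [491.7 127.4] yaw -8.807489414343845
```

```bash
cat > p.py <<'E'
import sys, numpy as np
from scipy.spatial.transform import Rotation as Ro
from rig import readout
def plan(*segs):
    """segs: (x,y,z mm, yaw deg of tool y); prints rotate rows then shift rows for each"""
    s=readout.observe(); p=np.array(s['tcp_pos'])*1000; R=Ro.from_rotvec(s['tool_rot'])
    print('t %.2f'%s['time_s'],'tcp',p.round(1),'yaw %.1f'%np.degrees(np.arctan2(*R.as_matrix()[[1,0],1])),'open %.1f'%(s['opening']*1000),'F',np.round(s['ft_force'],1),'ff',np.round(s['finger_force'],1))
    for x,y,z,yaw in segs:
        a=np.radians(yaw); T=Ro.from_matrix(np.c_[[np.cos(a-np.pi/2)*-1,np.sin(a-np.pi/2)*-1,0],[np.cos(a),np.sin(a),0],[0,0,-1]])
        w=(R.inv()*T).as_rotvec()/.1; n=int(np.ceil(np.abs(w).max()/.9)) or 1
        d=T.inv().apply(np.array([x,y,z])-p)/40
        print((x,y,z,yaw),'turn total',w.round(2),f'= {n} x',(w/n).round(3),'| shift total',d.round(2),end=' ')
        k=int(np.ceil(np.abs(d).max()/.9)) or 1; print(f'= {k} x',(d/k).round(3))
        p=np.array([x,y,z]); R=T
E
python3 -c "
from p import *
plan((480,300,207,5.8),(516,-204.5,160,5.8),(516,-204.5,67,5.8))"
```

```text
t 0.10 tcp [157.3 629.9 206.2] yaw 76.0 open 85.4 F [ 0.7 -0.2  0.5] ff 0.0
(480, 300, 207, 5.8) turn total [-2.000e-02  1.000e-02  1.225e+01] = 14 x [-0.001  0.001  0.875] | shift total [-9.02  7.19 -0.02] = 11 x [-0.82   0.654 -0.002]
(516, -204.5, 160, 5.8) turn total [0. 0. 0.] = 1 x [0. 0. 0.] | shift total [-12.64  -0.38   1.17] = 15 x [-0.843 -0.025  0.078]
(516, -204.5, 67, 5.8) turn total [0. 0. 0.] = 1 x [0. 0. 0.] | shift total [0.   0.   2.32] = 3 x [0.    0.    0.775]
```

>>> carry_out(
  motion=[
    {"angular": [0,0,0.875],"dp": [0,0,0],"grip": 1},
    {"angular": [0,0,0.875],"dp": [0,0,0],"grip": 1},
    {"angular": [0,0,0.875],"dp": [0,0,0],"grip": 1},
    {"angular": [0,0,0.875],"dp": [0,0,0],"grip": 1},
    {"angular": [0,0,0.875],"dp": [0,0,0],"grip": 1},
    {"angular": [0,0,0.875],"dp": [0,0,0],"grip": 1},
    {"angular": [0,0,0.875],"dp": [0,0,0],"grip": 1},
    {"angular": [0,0,0.875],"dp": [0,0,0],"grip": 1},
    {"angular": [0,0,0.875],"dp": [0,0,0],"grip": 1},
    {"angular": [0,0,0.875],"dp": [0,0,0],"grip": 1},
    {"angular": [0,0,0.875],"dp": [0,0,0],"grip": 1},
    {"angular": [0,0,0.875],"dp": [0,0,0],"grip": 1},
    {"angular": [0,0,0.875],"dp": [0,0,0],"grip": 1},
    {"angular": [0,0,0.875],"dp": [0,0,0],"grip": 1},
  ],
  newtons=40,
)

```text
time_s: 1.85
tcp_pos: [0.1572, 0.6302, 0.2066]
tool_rot: [2.109, 2.327, -0.002]
ft_force: [-0.4, 0.1, -0.6]
opening: 0.0851
finger_force: 0.0
```

>>> carry_out(
  motion=[
    {"dp": [-0.82,0.654,0],"grip": 1},
    {"dp": [-0.82,0.654,0],"grip": 1},
    {"dp": [-0.82,0.654,0],"grip": 1},
    {"dp": [-0.82,0.654,0],"grip": 1},
    {"dp": [-0.82,0.654,0],"grip": 1},
    {"dp": [-0.82,0.654,0],"grip": 1},
    {"dp": [-0.82,0.654,0],"grip": 1},
    {"dp": [-0.82,0.654,0],"grip": 1},
    {"dp": [-0.82,0.654,0],"grip": 1},
    {"dp": [-0.82,0.654,0],"grip": 1},
    {"dp": [-0.82,0.654,0],"grip": 1},
  ],
)

```text
invalid input
```

>>> carry_out(
  motion=[
    {"dp": [-0.843,-0.025,0.078],"grip": 1},
    {"dp": [-0.843,-0.025,0.078],"grip": 1},
    {"dp": [-0.843,-0.025,0.078],"grip": 1},
    {"dp": [-0.843,-0.025,0.078],"grip": 1},
    {"dp": [-0.843,-0.025,0.078],"grip": 1},
    {"dp": [-0.843,-0.025,0.078],"grip": 1},
    {"dp": [-0.843,-0.025,0.078],"grip": 1},
    {"dp": [-0.843,-0.025,0.078],"grip": 1},
    {"dp": [-0.843,-0.025,0.078],"grip": 1},
    {"dp": [-0.843,-0.025,0.078],"grip": 1},
    {"dp": [-0.843,-0.025,0.078],"grip": 1},
    {"dp": [-0.843,-0.025,0.078],"grip": 1},
    {"dp": [-0.843,-0.025,0.078],"grip": 1},
    {"dp": [-0.843,-0.025,0.078],"grip": 1},
    {"dp": [-0.843,-0.025,0.078],"grip": 1},
    {"grip": 1},
  ],
)

```text
invalid input
```

```bash
python3 -c "
from p import *
plan((516,-204.5,67,5.8))"
```

```text
t 1.85 tcp [157.2 630.2 206.6] yaw 5.6 open 85.1 F [-0.4  0.1 -0.6] ff 0.0
(516, -204.5, 67, 5.8) turn total [-0.01  0.01 -0.03] = 1 x [-0.007  0.014 -0.03 ] | shift total [-21.67   6.81   3.49] = 25 x [-0.867  0.273  0.14 ]
```

>>> carry_out(
  motion=[
    {"angular": [0,0,0],"dp": [-0.82,0.654,0],"grip": 1},
    {"angular": [0,0,0],"dp": [-0.82,0.654,0],"grip": 1},
    {"angular": [0,0,0],"dp": [-0.82,0.654,0],"grip": 1},
    {"angular": [0,0,0],"dp": [-0.82,0.654,0],"grip": 1},
    {"angular": [0,0,0],"dp": [-0.82,0.654,0],"grip": 1},
    {"angular": [0,0,0],"dp": [-0.82,0.654,0],"grip": 1},
    {"angular": [0,0,0],"dp": [-0.82,0.654,0],"grip": 1},
    {"angular": [0,0,0],"dp": [-0.82,0.654,0],"grip": 1},
    {"angular": [0,0,0],"dp": [-0.82,0.654,0],"grip": 1},
    {"angular": [0,0,0],"dp": [-0.82,0.654,0],"grip": 1},
    {"angular": [0,0,0],"dp": [-0.82,0.654,0],"grip": 1},
  ],
)

```text
time_s: 3.22
tcp_pos: [0.4807, 0.2996, 0.2069]
tool_rot: [-2.106, -2.331, 0.001]
ft_force: [0.7, 0.6, -0.3]
opening: 0.0854
finger_force: 0.0
```

>>> carry_out(
  motion=[
    {"angular": [0,0,0],"dp": [-0.843,-0.025,0.078],"grip": 1},
    {"angular": [0,0,0],"dp": [-0.843,-0.025,0.078],"grip": 1},
    {"angular": [0,0,0],"dp": [-0.843,-0.025,0.078],"grip": 1},
    {"angular": [0,0,0],"dp": [-0.843,-0.025,0.078],"grip": 1},
    {"angular": [0,0,0],"dp": [-0.843,-0.025,0.078],"grip": 1},
    {"angular": [0,0,0],"dp": [-0.843,-0.025,0.078],"grip": 1},
    {"angular": [0,0,0],"dp": [-0.843,-0.025,0.078],"grip": 1},
    {"angular": [0,0,0],"dp": [-0.843,-0.025,0.078],"grip": 1},
    {"angular": [0,0,0],"dp": [-0.843,-0.025,0.078],"grip": 1},
    {"angular": [0,0,0],"dp": [-0.843,-0.025,0.078],"grip": 1},
    {"angular": [0,0,0],"dp": [-0.843,-0.025,0.078],"grip": 1},
    {"angular": [0,0,0],"dp": [-0.843,-0.025,0.078],"grip": 1},
    {"angular": [0,0,0],"dp": [-0.843,-0.025,0.078],"grip": 1},
    {"angular": [0,0,0],"dp": [-0.843,-0.025,0.078],"grip": 1},
    {"angular": [0,0,0],"dp": [-0.843,-0.025,0.078],"grip": 1},
    {"angular": [0,0,0],"dp": [0,0,0],"grip": 1},
  ],
)

```text
time_s: 5.22
tcp_pos: [0.5151, -0.2077, 0.16]
tool_rot: [2.113, 2.324, -0.004]
ft_force: [0.6, 0.5, -0.3]
opening: 0.0853
finger_force: 0.0
```

```bash
python3 -c "
from p import *
plan((516,-204.5,67,5.8))"
```

```text
t 5.22 tcp [ 515.1 -207.7  160. ] yaw 5.5 open 85.3 F [ 0.6  0.5 -0.3] ff 0.0
(516, -204.5, 67, 5.8) turn total [-0.01  0.02 -0.06] = 1 x [-0.015  0.02  -0.059] | shift total [0.08 0.03 2.33] = 3 x [0.026 0.01  0.775]
```

>>> carry_out(
  motion=[
    {"angular": [0,0,-0.06],"dp": [0.03,0.02,0.775],"grip": 1},
    {"angular": [0,0,0],"dp": [0.03,0,0.775],"grip": 1},
    {"angular": [0,0,0],"dp": [0.02,0,0.775],"grip": 1},
    {"angular": [0,0,0],"dp": [0,0,0],"grip": -1},
    {"angular": [0,0,0],"dp": [0,0,0],"grip": -1},
    {"angular": [0,0,0],"dp": [0,0,0],"grip": -1},
    {"angular": [0,0,0],"dp": [0,0,0],"grip": -1},
    {"angular": [0,0,0],"dp": [0,0,0],"grip": -1},
    {"angular": [0,0,0],"dp": [0,0,0],"grip": -1},
  ],
)

```text
time_s: 6.35
tcp_pos: [0.5168, -0.2009, 0.0677]
tool_rot: [2.099, 2.337, 0.0]
ft_force: [0.1, 0.1, 0.3]
opening: -0.0
finger_force: 0.0
```

```bash
python3 -c "
from p import *
plan()"
```

```text
t 6.35 tcp [ 516.8 -200.9   67.7] yaw 6.1 open -0.0 F [0.1 0.1 0.3] ff 0.0
```

The gripper shut on nothing, so I'll look.

```bash
python3 - <<'E'
from h import *
a=grab('top');b=grab('scene')
A=cv2.resize(a[150:300,310:470],None,fx=2.4,fy=2.4);B=cv2.resize(b[130:280,170:330],None,fx=2.4,fy=2.4)
cv2.imwrite('pics/c2.png',np.hstack([A,B]))
print(proj('top',[[.5168,-.2009,.0677]]),proj('scene',[[.5168,-.2009,.0677]]))
E
```

```text
[[392.48343973 254.61558676]] [[270.82102434 188.06732228]]
```

View pics/c2.png

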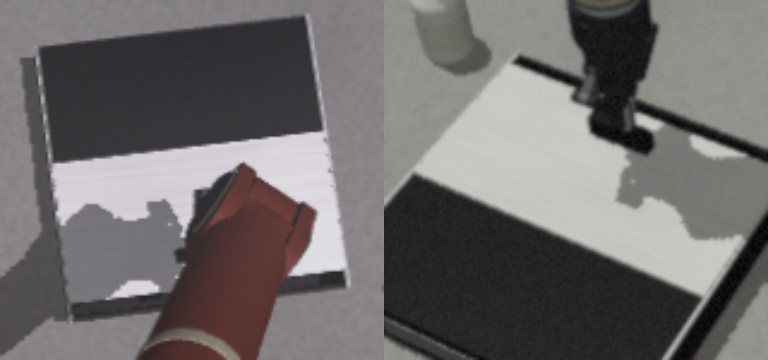

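```bash
python3 - <<'E'
from h import *
b=grab('scene');cv2.imwrite('pics/c3.png',cv2.resize(b[130:215,220:320],None,fx=7,fy=7,interpolation=cv2.INTER_CUBIC))
s=readout.observe();print(s['opening'],s['finger_force'])
for P in ([.5168,-.2009,.0677],[.516,-.204,.087],[.516,-.169,.087],[.516,-.239,.087],[.5168,-.2009,.14]): print((proj('scene',[P])[0]-[220,130])*7)
E
```

```text
0.0005068584276046107 0.0
[355.74717037 406.47125597]
[345.21741009 363.81490668]
[427.15370436 405.11582337]
[264.88610374 323.33460677]
[337.4552978  261.15194248]
```

View pics/c3.png

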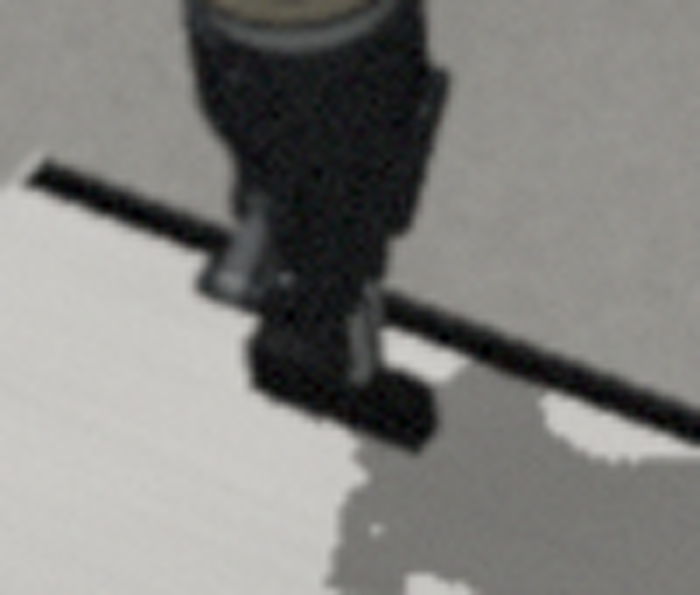

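>>> carry_out(
  motion=[
    {"angular": [0,0,0],"dp": [0,0.2,0],"grip": -1},
    {"angular": [0,0,0],"dp": [0,0.2,0],"grip": -1},
    {"angular": [0,0,0],"dp": [0,0.2,0],"grip": -1},
    {"angular": [0,0,0],"dp": [0,0.2,0],"grip": -1},
    {"angular": [0,0,0],"dp": [0,0.2,0],"grip": -1},
  ],
)

```text
time_s: 7.12
tcp_pos: [0.5571, -0.1964, 0.0675]
tool_rot: [-2.099, -2.337, 0.0]
ft_force: [0.3, -0.1, -0.0]
opening: -0.0
finger_force: 0.0
```

```bash
python3 - <<'E'
from h import *
b=grab('scene');cv2.imwrite('pics/c4.png',cv2.resize(b[130:215,220:320],None,fx=7,fy=7,interpolation=cv2.INTER_CUBIC))
s=readout.observe();print(s['opening'],s['finger_force'],s['ft_force'],s['tcp_pos'])
E
```

```text
0.0003046514779653372 0.0 [ 1.29878719  0.1907556  -0.1103275 ] [ 0.55854373 -0.19608675  0.06751952]
```

View pics/c4.png

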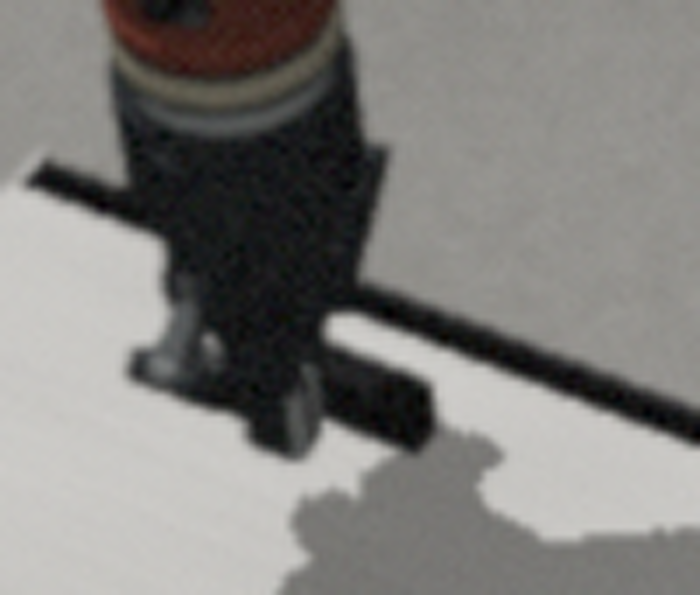

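```bash
python3 - <<'E'
from h import *
q=lambda P:((proj('scene',[P])[0]-[220,130])*7).round()
s=readout.observe();p=np.array(s['tcp_pos']);R=cv2.Rodrigues(np.array(s['tool_rot']))[0];print(R.round(2).tolist(),s['qpos'])
print('tcp',q(p),'+y40',q(p+R[:,1]*.04),'+x40',q(p+R[:,0]*.04),'up60',q(p-R[:,2]*.06))
a=grab('top');
A=cv2.resize(a[220:280,360:440],None,fx=9,fy=9,interpolation=cv2.INTER_CUBIC)
cv2.imwrite('pics/c5.png',A); print('top tcp',(proj('top',[p])[0]-[360,220])*9)
E
```

```text
[[-0.11, 0.99, 0.0], [0.99, 0.11, -0.0], [-0.0, 0.0, -1.0]] [ 0.11483619  0.70694561  0.30348389  1.75350081 -0.29774396  0.72466822
  0.68231742]
tcp [294. 489.] +y40 [232. 569.] +x40 [394. 530.] up60 [276. 370.]
top tcp [272.73326843 182.50180414]
```

View pics/c5.png

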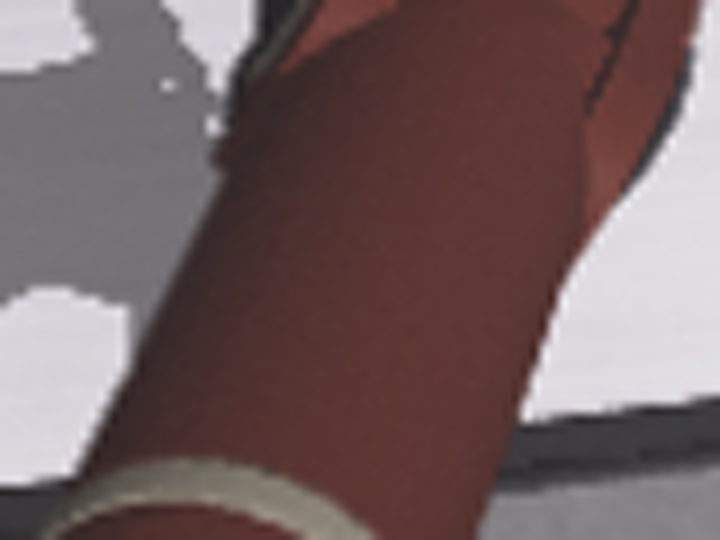

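>>> carry_out(
  motion=[
    {"angular": [0,0,0],"dp": [0,0,-0.8],"grip": -1},
    {"angular": [0,0,0],"dp": [0,0,-0.7],"grip": -1},
    {"angular": [0,0,0],"dp": [0,0,0],"grip": -1},
  ],
)

```text
time_s: 7.6
tcp_pos: [0.5578, -0.1975, 0.1298]
tool_rot: [2.097, 2.333, 0.003]
ft_force: [0.2, -0.7, -1.0]
opening: 0.0001
finger_force: 0.0
```

```bash
python3 - <<'E'
from h import *
cv2.imwrite('pics/shut.png',grab('scene')); s=readout.observe(); print(s['opening'],s['tcp_pos'])
E
```

```text
8.491061563408969e-05 [ 0.55670009 -0.19680217  0.12817713]
```

>>> carry_out(
  motion=[
    {"angular": [0,0,0],"dp": [0,0,0],"grip": 1},
    {"angular": [0,0,0],"dp": [0,0,0],"grip": 1},
    {"angular": [0,0,0],"dp": [0,0,0],"grip": 1},
    {"angular": [0,0,0],"dp": [0,0,0],"grip": 1},
    {"angular": [0,0,0],"dp": [0,0,0],"grip": 1},
  ],
)

```text
time_s: 8.28
tcp_pos: [0.5565, -0.1966, 0.1274]
tool_rot: [-2.099, -2.337, 0.0]
ft_force: [-0.1, -0.3, -0.7]
opening: 0.0854
finger_force: 0.0
```

```bash
python3 - <<'E'
from h import *
b=grab('scene'); a=cv2.imread('pics/shut.png'); s=readout.observe(); p=np.array(s['tcp_pos']);print(s['opening'],p)
R=cv2.Rodrigues(np.array(s['tool_rot']))[0]
o=[]
for im in(a,b):
    c=cv2.resize(im[120:215,220:300],None,fx=5,fy=5,interpolation=cv2.INTER_CUBIC)
    for P,col in((p,(0,0,255)),(p+R[:,1]*.04,(0,255,0)),(p+R[:,0]*.04,(255,0,0))):
        cv2.circle(c,tuple(int(v) for v in (proj('scene',[P])[0]-[220,120])*5),4,col,-1)
    o.append(c)
cv2.imwrite('pics/c6.png',np.hstack(o))
E
```

```text
0.08532706527297672 [ 0.55652504 -0.19653928  0.12747283]
```

View pics/c6.png

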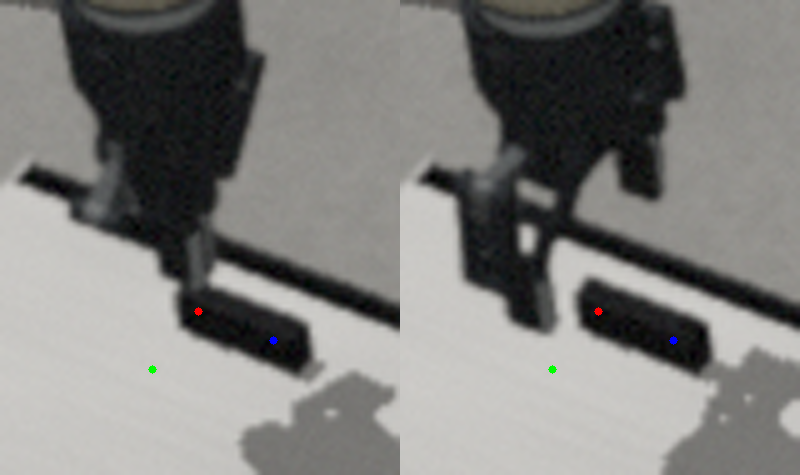

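The fingers close along tool y as stated, but the shut tip appears about 5 px (roughly 15–18 mm) above the reported TCP. A gentle touch on the cover will check this.

>>> carry_out(
  motion=[
    {"angular": [0,0,0],"dp": [0,0,0.75],"grip": -1},
    {"angular": [0,0,0],"dp": [0,0,0.75],"grip": -1},
    {"angular": [0,0,0],"dp": [0,0,0],"grip": -1},
    {"angular": [0,0,0],"dp": [0,0,0],"grip": -1},
    {"angular": [0,0,0],"dp": [0,0,0.1],"grip": -1},
    {"angular": [0,0,0],"dp": [0,0,0],"grip": -1},
  ],
)

```text
time_s: 9.07
tcp_pos: [0.5568, -0.1966, 0.0641]
tool_rot: [2.099, 2.337, 0.001]
ft_force: [0.5, -0.1, 0.1]
opening: -0.0001
finger_force: 0.0
```

>>> carry_out(
  motion=[
    {"angular": [0,0,0],"dp": [0,0,0.1],"grip": -1},
    {"angular": [0,0,0],"dp": [0,0,0],"grip": -1},
  ],
)

```text
time_s: 9.32
tcp_pos: [0.5563, -0.1964, 0.0593]
tool_rot: [-2.099, -2.337, 0.0]
ft_force: [0.1, 0.2, -0.5]
opening: 0.0003
finger_force: 0.0
```

>>> carry_out(
  motion=[
    {"angular": [0,0,0],"dp": [0,0,0.05],"grip": -1},
    {"angular": [0,0,0],"dp": [0,0,0],"grip": -1},
  ],
)

```text
time_s: 9.57
tcp_pos: [0.5564, -0.1965, 0.0573]
tool_rot: [-2.099, -2.337, 0.0]
ft_force: [-0.2, -0.4, -0.2]
opening: -0.0
finger_force: 0.0
```

>>> carry_out(
  motion=[
    {"angular": [0,0,0],"dp": [0,0,0.1],"grip": -1},
    {"angular": [0,0,0],"dp": [0,0,0.1],"grip": -1},
    {"angular": [0,0,0],"dp": [0,0,0],"grip": -1},
  ],
)

```text
time_s: 9.95
tcp_pos: [0.5561, -0.1964, 0.049]
tool_rot: [-2.099, -2.336, 0.001]
ft_force: [0.0, 0.3, -0.5]
opening: -0.0
finger_force: 0.0
```

>>> carry_out(
  motion=[
    {"angular": [0,0,0],"dp": [0,0,0.08],"grip": -1},
    {"angular": [0,0,0],"dp": [0,0,0],"grip": -1},
  ],
)

```text
time_s: 10.2
tcp_pos: [0.5564, -0.1964, 0.0461]
tool_rot: [-2.099, -2.337, 0.0]
ft_force: [1.3, -0.7, 0.2]
opening: -0.0001
finger_force: 0.0
```

>>> carry_out(
  motion=[
    {"angular": [0,0,0],"dp": [0,0,0.08],"grip": -1},
    {"angular": [0,0,0],"dp": [0,0,0],"grip": -1},
  ],
)

```text
time_s: 10.45
tcp_pos: [0.5563, -0.1964, 0.0429]
tool_rot: [-2.099, -2.337, 0.0]
ft_force: [0.2, 0.4, 0.2]
opening: -0.0003
finger_force: 0.0
```

>>> carry_out(
  motion=[
    {"angular": [0,0,0],"dp": [0,0,0.05],"grip": -1},
    {"angular": [0,0,0],"dp": [0,0,0],"grip": -1},
  ],
)

```text
time_s: 10.7
tcp_pos: [0.5564, -0.1965, 0.041]
tool_rot: [-2.099, -2.337, 0.0]
ft_force: [0.4, 0.8, -0.3]
opening: -0.0001
finger_force: 0.0
```

>>> carry_out(
  motion=[
    {"angular": [0,0,0],"dp": [0,0,0.05],"grip": -1},
    {"angular": [0,0,0],"dp": [0,0,0],"grip": -1},
  ],
)

```text
time_s: 10.95
tcp_pos: [0.5564, -0.1965, 0.0389]
tool_rot: [-2.099, -2.337, 0.0]
ft_force: [0.1, -0.3, 1.1]
opening: -0.0001
finger_force: 0.0
```

>>> carry_out(
  motion=[
    {"angular": [0,0,0],"dp": [0,0,0.05],"grip": -1},
    {"angular": [0,0,0],"dp": [0,0,0],"grip": -1},
  ],
)

```text
time_s: 11.2
tcp_pos: [0.5567, -0.1966, 0.0372]
tool_rot: [2.099, 2.337, 0.0]
ft_force: [0.6, -0.7, 0.7]
opening: -0.0001
finger_force: 0.3
```

>>> carry_out(
  motion=[
    {"angular": [0,0,0],"dp": [0,0,0.05],"grip": -1},
    {"angular": [0,0,0],"dp": [0,0,0],"grip": -1},
  ],
)

```text
time_s: 11.45
tcp_pos: [0.5577, -0.1966, 0.0371]
tool_rot: [2.098, 2.336, 0.003]
ft_force: [-1.9, 1.5, 10.4]
opening: 0.0002
finger_force: 5.3
```

>>> carry_out(
  motion=[
    {"angular": [0,0,0],"dp": [0,0,0.05],"grip": -1},
    {"angular": [0,0,0],"dp": [0,0,0],"grip": -1},
  ],
)

```text
time_s: 11.7
tcp_pos: [0.5595, -0.1964, 0.037]
tool_rot: [2.095, 2.334, 0.007]
ft_force: [-2.0, 2.6, 18.8]
opening: 0.0
finger_force: 9.5
```

Contact with the cover (61 mm) came at a reported z of 37 mm. So the real tip is 24 mm above the reported TCP, and I'll subtract 24 mm from every commanded z.

>>> carry_out(
  motion=[
    {"angular": [0,0,0],"dp": [0,0,-0.9],"grip": -1},
    {"angular": [0,0,0],"dp": [0,0,-0.9],"grip": 1},
    {"angular": [0,0,0],"dp": [0,0,0],"grip": 1},
    {"angular": [0,0,0],"dp": [0,0,0],"grip": 1},
    {"angular": [0,0,0],"dp": [0,0,0],"grip": 1},
    {"angular": [0,0,0],"dp": [0,0,0],"grip": 1},
  ],
)

```text
time_s: 12.45
tcp_pos: [0.5559, -0.1963, 0.1041]
tool_rot: [-2.098, -2.336, 0.001]
ft_force: [0.6, 1.0, -0.4]
opening: 0.085
finger_force: 0.0
```

```bash
python3 -c "
from p import *
plan((516,-204.5,105,5.9),(516,-204.5,43,5.9))"
```

```text
t 12.45 tcp [ 555.9 -196.3  104.1] yaw 6.1 open 85.0 F [ 0.6  1.  -0.4] ff 0.0
(516, -204.5, 105, 5.9) turn total [-0.02 -0.01  0.04] = 1 x [-0.019 -0.007  0.04 ] | shift total [-0.1  -1.01 -0.02] = 2 x [-0.05  -0.507 -0.012]
(516, -204.5, 43, 5.9) turn total [0. 0. 0.] = 1 x [0. 0. 0.] | shift total [0.   0.   1.55] = 2 x [0.    0.    0.775]
```

>>> carry_out(
  motion=[
    {"angular": [0,0,0.04],"dp": [-0.05,-0.5,0],"grip": 1},
    {"angular": [0,0,0],"dp": [-0.05,-0.5,0],"grip": 1},
    {"angular": [0,0,0],"dp": [0,0,0.52],"grip": 1},
    {"angular": [0,0,0],"dp": [0,0,0.52],"grip": 1},
    {"angular": [0,0,0],"dp": [0,0,0.5],"grip": 1},
    {"angular": [0,0,0],"dp": [0,0,0],"grip": -1},
    {"angular": [0,0,0],"dp": [0,0,0],"grip": -1},
    {"angular": [0,0,0],"dp": [0,0,0],"grip": -1},
    {"angular": [0,0,0],"dp": [0,0,0],"grip": -1},
    {"angular": [0,0,0],"dp": [0,0,0],"grip": -1},
  ],
)

```text
time_s: 13.7
tcp_pos: [0.5176, -0.2049, 0.0444]
tool_rot: [2.103, 2.332, 0.001]
ft_force: [-1.0, -0.2, 4.2]
opening: 0.0151
finger_force: 40.8
```

>>> carry_out(
  motion=[
    {"angular": [0,0,0],"dp": [0,0.33,-0.02],"grip": -1},
    {"angular": [0,0,0],"dp": [0,0.33,0],"grip": -1},
    {"angular": [0,0,0],"dp": [0,0.33,0],"grip": -1},
    {"angular": [0,0,0],"dp": [0,0.33,0],"grip": -1},
    {"angular": [0,0,0],"dp": [0,0.33,0],"grip": -1},
    {"angular": [0,0,0],"dp": [0,0.33,0],"grip": -1},
    {"angular": [0,0,0],"dp": [0,0.33,0],"grip": -1},
    {"angular": [0,0,0],"dp": [0,0.33,0],"grip": -1},
    {"angular": [0,0,0],"dp": [0,0.33,0],"grip": -1},
    {"angular": [0,0,0],"dp": [0,0.33,0],"grip": -1},
  ],
)

```text
time_s: 14.95
tcp_pos: [0.6494, -0.1915, 0.0444]
tool_rot: [2.104, 2.332, -0.001]
ft_force: [-2.0, -2.0, 3.8]
opening: 0.0148
finger_force: 40.8
```

>>> carry_out(
  motion=[
    {"angular": [0,0,0],"dp": [0,0.1,0],"grip": -1},
    {"angular": [0,0,0],"dp": [0,0.1,0],"grip": -1},
    {"angular": [0,0,0],"dp": [0,0,0],"grip": -1},
  ],
)

```text
time_s: 15.32
tcp_pos: [0.6573, -0.1907, 0.0444]
tool_rot: [2.103, 2.331, 0.001]
ft_force: [1.2, -1.8, 1.7]
opening: 0.015
finger_force: 40.5
```

>>> carry_out(
  motion=[
    {"angular": [0,0,0],"dp": [0,0.1,0],"grip": -1},
    {"angular": [0,0,0],"dp": [0,0,0],"grip": -1},
  ],
)

```text
time_s: 15.58
tcp_pos: [0.6608, -0.1903, 0.0444]
tool_rot: [2.104, 2.332, 0.0]
ft_force: [-0.7, -3.5, 2.5]
opening: 0.0148
finger_force: 40.6
```

>>> carry_out(
  motion=[
    {"angular": [0,0,0],"dp": [0,0.1,0],"grip": -1},
    {"angular": [0,0,0],"dp": [0,0,0],"grip": -1},
  ],
)

```text
time_s: 15.82
tcp_pos: [0.661, -0.1903, 0.0444]
tool_rot: [-2.102, -2.328, 0.007]
ft_force: [-7.3, -2.1, 7.1]
opening: 0.0151
finger_force: 41.4
```

>>> carry_out(
  motion=[
    {"angular": [0,0,0],"dp": [0,0.1,0],"grip": -1},
    {"angular": [0,0,0],"dp": [0,0,0],"grip": -1},
    {"angular": [0,0,0],"dp": [0,-0.1,0],"grip": 0},
    {"angular": [0,0,0],"dp": [0,0,0],"grip": 0},
    {"angular": [0,0,0],"dp": [0,0,-0.8],"grip": 0},
    {"angular": [0,0,0],"dp": [0,0,-0.9],"grip": 1},
    {"angular": [0,0,0],"dp": [0,0,-0.9],"grip": 1},
  ],
)

```text
time_s: 16.7
tcp_pos: [0.6653, -0.1877, 0.1488]
tool_rot: [-2.101, -2.334, -0.002]
ft_force: [0.6, -0.1, 0.1]
opening: 0.0768
finger_force: 0.0
```

```bash
python3 -c "
from p import *
plan((491,343,150,5.8),(635.6,118.5,150,75))"
```

```text
t 16.70 tcp [ 665.3 -187.7  148.8] yaw 6.0 open 76.8 F [ 0.6 -0.1  0.1] ff 0.0
(491, 343, 150, 5.8) turn total [ 0.01 -0.02  0.04] = 1 x [ 0.007 -0.016  0.037] | shift total [13.64 -2.99 -0.03] = 16 x [ 0.853 -0.187 -0.002]
(635.6, 118.5, 150, 75) turn total [  0.     0.   -12.08] = 14 x [ 0.     0.    -0.863] | shift total [-4.94 -4.49  0.  ] = 6 x [-0.824 -0.748  0.   ]
```

>>> carry_out(
  motion=[
    {"angular": [0,0,0.04],"dp": [0.853,-0.187,0],"grip": 1},
    {"angular": [0,0,0],"dp": [0.853,-0.187,0],"grip": 1},
    {"angular": [0,0,0],"dp": [0.853,-0.187,0],"grip": 1},
    {"angular": [0,0,0],"dp": [0.853,-0.187,0],"grip": 1},
    {"angular": [0,0,0],"dp": [0.853,-0.187,0],"grip": 1},
    {"angular": [0,0,0],"dp": [0.853,-0.187,0],"grip": 1},
    {"angular": [0,0,0],"dp": [0.853,-0.187,0],"grip": 1},
    {"angular": [0,0,0],"dp": [0.853,-0.187,0],"grip": 1},
    {"angular": [0,0,0],"dp": [0.853,-0.187,0],"grip": 1},
    {"angular": [0,0,0],"dp": [0.853,-0.187,0],"grip": 1},
    {"angular": [0,0,0],"dp": [0.853,-0.187,0],"grip": 1},
    {"angular": [0,0,0],"dp": [0.853,-0.187,0],"grip": 1},
    {"angular": [0,0,0],"dp": [0.853,-0.187,0],"grip": 1},
    {"angular": [0,0,0],"dp": [0.853,-0.187,0],"grip": 1},
    {"angular": [0,0,0],"dp": [0.853,-0.187,0],"grip": 1},
    {"angular": [0,0,0],"dp": [0.853,-0.187,0],"grip": 1},
  ],
)

```text
time_s: 18.7
tcp_pos: [0.4903, 0.3448, 0.148]
tool_rot: [-2.106, -2.33, -0.001]
ft_force: [-0.1, 0.1, 0.1]
opening: 0.0854
finger_force: 0.0
```

```bash
python3 - <<'E'
from h import *
from p import plan
plan((491,343,150,5.8),(491,343,-7,5.8))
a=grab('top');b=grab('scene'); cv2.imwrite('pics/top1.png',a); cv2.imwrite('pics/scene1.png',b)
cv2.imwrite('pics/c7.png',cv2.resize(a[150:290,318:462],None,fx=4.2,fy=4.2,interpolation=cv2.INTER_CUBIC))
print([x for x in blobs('top',orange(a),.03) if 150<x[0][1]<320 and 200<x[0][0]<310])
E
```

```text
t 18.70 tcp [490.3 344.8 148. ] yaw 5.8 open 85.4 F [-0.1  0.1  0.1] ff 0.0
(491, 343, 150, 5.8) turn total [-0.   -0.02 -0.  ] = 1 x [-0.002 -0.016 -0.003] | shift total [-0.05  0.01 -0.05] = 1 x [-0.046  0.014 -0.05 ]
(491, 343, -7, 5.8) turn total [0. 0. 0.] = 1 x [0. 0. 0.] | shift total [0.   0.   3.92] = 5 x [0.    0.    0.785]
[(array([289., 273.]), 470.1, 100.5, 30.2, 64.4, 82.1), (array([246., 275.]), 469.6, 231.2, 26.9, 98.2, 89.7), (array([214., 223.]), 626.7, 324.8, 25.9, 27.3, -57.1), (array([247., 222.]), 626.7, 225.6, 30.4, 62.8, 84.1), (array([283., 218.]), 635.6, 118.3, 30.5, 99.0, 74.8)]
```

View pics/c7.png

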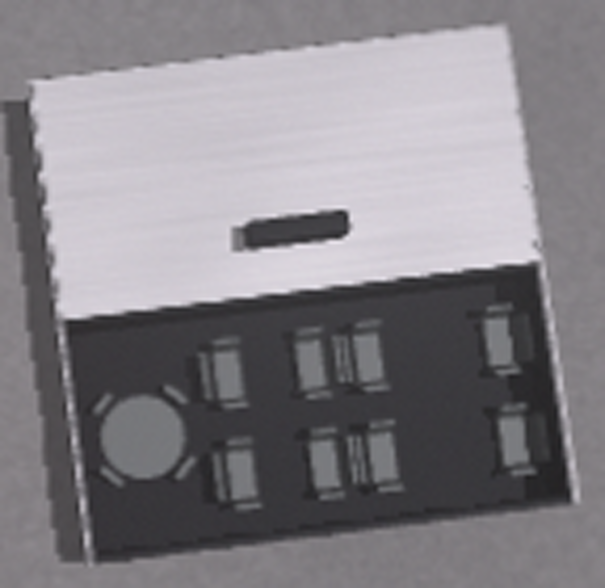

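The cover is fully open. In the crop, the nest disc is at (142,436). The short rests are at (225,370)/(308,362) far and (240,470)/(325,460) near. The long rests are at (367,355)/(498,340) far and (382,455)/(512,440) near. The near short pack was knocked to (470,100) mm. Next I'll locate the rests.

```bash
python3 - <<'E'
from h import *
np.set_printoptions(precision=1,suppress=True)
for n,box in (('top',(330,222,455,285)),('scene',(160,140,350,290))):
    im=cv2.imread(f'pics/{n}1.png'); x0,y0,x1,y1=box
    g=cv2.cvtColor(im,cv2.COLOR_BGR2GRAY); m=np.zeros(g.shape,np.uint8); m[y0:y1,x0:x1]=((g[y0:y1,x0:x1]>90)&(g[y0:y1,x0:x1]<140))*255
    # rests expected at z .016, nest .006
    print(n,int(g[247,372-0]))
    for c in cv2.findContours(m,cv2.RETR_EXTERNAL,cv2.CHAIN_APPROX_NONE)[0]:
        A=cv2.contourArea(c)
        if A<15 or A>600: continue
        M=cv2.moments(c); u=[M['m10']/M['m00'],M['m01']/M['m00']]
        k=np.zeros_like(m); cv2.drawContours(k,[c],-1,255,-1); b=blobs(n,k,.016,1)[0]
        print(np.array(u),A,'@16',ray(n,[u],.016)[0]*1000,'@6',ray(n,[u],.006)[0]*1000,b[3:])
E
```

```text
top 74
[375.  262.4] 52.0 @16 [ 498.  -155.4] @6 [ 498.4 -156.5] (17.0, 33.9, -83.6)
[394.9 260. ] 50.0 @16 [ 503.9 -215.3] @6 [ 504.4 -216.9] (18.0, 30.1, 88.7)
[408.7 258.3] 50.5 @16 [ 508.2 -257.3] @6 [ 508.8 -259.2] (17.5, 33.2, -84.1)
[439.8 254.3] 49.5 @16 [ 518.  -351.8] @6 [ 518.6 -354.4] (16.8, 33.6, -84.4)
[351.5 253.6] 274.5 @16 [525.9 -85.7] @6 [526.6 -86.3] (55.5, 57.3, -46.4)
[371.9 238.8] 49.5 @16 [ 569.3 -148.3] @6 [ 570.3 -149.3] (17.1, 33.4, -83.7)
[391.5 236.2] 51.0 @16 [ 575.9 -207.8] @6 [ 577.  -209.3] (17.6, 33.8, -83.9)
[405.3 234.7] 50.5 @16 [ 579.5 -249.6] @6 [ 580.6 -251.4] (17.6, 33.5, -84.1)
[436.3 230.9] 47.5 @16 [ 589.2 -344.2] @6 [ 590.4 -346.8] (18.1, 30.5, 88.8)
[452.5 231.8] 66.5 @16 [ 585.3 -393.6] @6 [ 586.5 -396.6] (15.3, 100.4, 88.9)
scene 79
[345.4 284.4] 27.5 @16 [621.9  80.8] @6 [616.6  77.7] (15.3, 26.2, -80.5)
[166.  285.2] 37.5 @16 [ 845.7 -255.2] @6 [ 842.5 -261.5] (7.7, 43.3, -0.5)
[179.5 279. ] 209.0 @16 [ 816.3 -240.8] @6 [ 812.7 -247. ] (25.7, 133.1, 5.3)
[336.4 272.1] 213.5 @16 [605.3  46.2] @6 [599.7  42.7] (51.2, 110.5, -89.9)
[345.
[... 215 characters left out ...]
, -82.8)
[309.9 225.3] 383.0 @16 [527.1 -80.4] @6 [520.8 -85.1] (62.6, 145.1, -84.2)
[242.6 209.2] 92.0 @16 [ 576.6 -249.3] @6 [ 570.8 -255.6] (28.9, 49.1, 81.5)
[292.2 203.7] 68.0 @16 [ 494.8 -156. ] @6 [ 488.2 -161.4] (22.4, 41.4, 87.6)
[270.6 195.5] 54.0 @16 [ 502.6 -217.8] @6 [ 496.1 -223.8] (23.8, 31.6, -83.6)
[209.2 196.8] 66.5 @16 [ 591.2 -346.1] @6 [ 585.5 -353.4] (27.0, 39.0, -80.6)
[258.4 189.7] 79.5 @16 [ 503.8 -255.9] @6 [ 497.2 -262.2] (27.3, 45.6, 79.2)
[341.4 182.9] 16.5 @16 [368.4 -91. ] @6 [360.6 -95.8] (26.5, 42.5, -50.8)
[225.5 177.6] 50.5 @16 [ 517.2 -354.2] @6 [ 510.8 -361.5] (24.6, 33.4, -88.9)
[195.8 170. ] 36.0 @16 [ 539.1 -438.6] @6 [ 532.9 -446.7] (22.5, 36.2, -2.9)
```

>>> carry_out(
  motion=[
    {"angular": [0,0,0],"dp": [-0.04,0.01,0.79],"grip": 1},
    {"angular": [0,0,0],"dp": [0,0,0.79],"grip": 1},
    {"angular": [0,0,0],"dp": [0,0,0.79],"grip": 1},
    {"angular": [0,0,0],"dp": [0,0,0.79],"grip": 1},
    {"angular": [0,0,0],"dp": [0,0,0.4],"grip": 1},
    {"angular": [0,0,0],"dp": [0,0,0.39],"grip": 1},
    {"angular": [0,0,0],"dp": [0,0,0],"grip": -1},
    {"angular": [0,0,0],"dp": [0,0,0],"grip": -1},
    {"angular": [0,0,0],"dp": [0,0,0],"grip": -1},
    {"angular": [0,0,0],"dp": [0,0,0],"grip": -1},
  ],
  newtons=60,
)

```text
time_s: 20.05
tcp_pos: [0.4923, 0.3407, -0.009]
tool_rot: [2.108, 2.328, 0.002]
ft_force: [-1.4, -1.1, 1.7]
opening: 0.0602
finger_force: 65.0
```

>>> carry_out(
  motion=[
    {"angular": [0,0,0],"dp": [0,0,-0.3],"grip": -1},
    {"angular": [0,0,0],"dp": [0,0,-0.4],"grip": -1},
    {"angular": [0,0,0],"dp": [0,0,-0.6],"grip": -1},
    {"angular": [0,0,0],"dp": [0,0,-0.7],"grip": -1},
    {"angular": [0,0,0],"dp": [0,0,-0.7],"grip": -1},
    {"angular": [0,0,0],"dp": [0,0,0],"grip": -1},
  ],
)

```text
time_s: 20.8
tcp_pos: [0.4936, 0.3412, 0.1015]
tool_rot: [2.108, 2.327, 0.01]
ft_force: [-0.1, -0.2, -1.8]
opening: 0.0605
finger_force: 65.2
```

```bash
python3 - <<'E'
from h import *
from p import plan
plan((526.6,-86.3,95,5.9),(526.6,-86.3,-15,5.9))
E
```

```text
t 20.80 tcp [493.6 341.2 101.5] yaw 5.7 open 60.5 F [-0.1 -0.2 -1.8] ff 65.2
(526.6, -86.3, 95, 5.9) turn total [ 0.06 -0.03 -0.04] = 1 x [ 0.059 -0.031 -0.04 ] | shift total [-10.72  -0.28   0.16] = 12 x [-0.893 -0.023  0.013]
(526.6, -86.3, -15, 5.9) turn total [0. 0. 0.] = 1 x [0. 0. 0.] | shift total [0.   0.   2.75] = 4 x [0.    0.    0.687]
```

>>> carry_out(
  motion=[
    {"angular": [0,0,-0.04],"dp": [-0.895,-0.023,0.01],"grip": -1},
    {"angular": [0,0,0],"dp": [-0.895,-0.023,0.01],"grip": -1},
    {"angular": [0,0,0],"dp": [-0.895,-0.023,0.01],"grip": -1},
    {"angular": [0,0,0],"dp": [-0.895,-0.023,0.01],"grip": -1},
    {"angular": [0,0,0],"dp": [-0.895,-0.023,0.01],"grip": -1},
    {"angular": [0,0,0],"dp": [-0.895,-0.023,0.01],"grip": -1},
    {"angular": [0,0,0],"dp": [-0.895,-0.023,0.01],"grip": -1},
    {"angular": [0,0,0],"dp": [-0.895,-0.023,0.01],"grip": -1},
    {"angular": [0,0,0],"dp": [-0.895,-0.023,0.01],"grip": -1},
    {"angular": [0,0,0],"dp": [-0.895,-0.023,0.01],"grip": -1},
    {"angular": [0,0,0],"dp": [-0.895,-0.023,0.01],"grip": -1},
    {"angular": [0,0,0],"dp": [-0.895,-0.023,0.01],"grip": -1},
    {"angular": [0,0,0],"dp": [0,0,0],"grip": -1},
  ],
)

```text
time_s: 22.42
tcp_pos: [0.5239, -0.0926, 0.093]
tool_rot: [2.111, 2.325, -0.004]
ft_force: [-0.1, 0.6, -1.3]
opening: 0.0603
finger_force: 65.1
```

```bash
python3 - <<'E'
from h import *
from p import plan
plan((526.8,-87,95,5.9),(526.8,-87,0,5.9),(526.8,-87,-15,5.9))
s=readout.observe()
b=grab('scene'); P=proj('scene',[[.527,-.087,.115]])[0].astype(int)
h=cv2.cvtColor(b,cv2.COLOR_BGR2HSV); m=((h[...,1]>120)&(h[...,0]<22)&(h[...,2]>50)).astype(np.uint8)*255
x0,y0=P-45; k=np.zeros_like(m); k[y0:y0+90,x0:x0+90]=m[y0:y0+90,x0:x0+90]; print(P,blobs('scene',k,.12,30))
cv2.imwrite('pics/c8.png',cv2.resize(b[y0-20:y0+110,x0-20:x0+110],None,fx=4,fy=4))
E
```

```text
t 22.43 tcp [523.9 -92.6  93. ] yaw 5.5 open 60.3 F [-0.1  0.6 -1.3] ff 65.1
(526.8, -87, 95, 5.9) turn total [-0.01  0.03 -0.07] = 1 x [-0.012  0.027 -0.069] | shift total [ 0.13  0.09 -0.05] = 1 x [ 0.132  0.087 -0.051]
(526.8, -87, 0, 5.9) turn total [0. 0. 0.] = 1 x [0. 0. 0.] | shift total [0.   0.   2.37] = 3 x [0.    0.    0.792]
(526.8, -87, -15, 5.9) turn total [0. 0. 0.] = 1 x [0. 0. 0.] | shift total [0.   0.   0.37] = 1 x [0.    0.    0.375]
[306 197] [(array([310., 191.]), 508.5, -90.5, 38.9, 95.1, -56.1)]
```

>>> carry_out(
  motion=[
    {"angular": [0,0,-0.07],"dp": [0.13,0.085,0],"grip": -1},
    {"angular": [0,0,0],"dp": [0,0,0],"grip": -1},
    {"angular": [0,0,0],"dp": [0,0,0.5],"grip": -1},
    {"angular": [0,0,0],"dp": [0,0,0.6],"grip": -1},
    {"angular": [0,0,0],"dp": [0,0,0.6],"grip": -1},
    {"angular": [0,0,0],"dp": [0,0,0.3],"grip": -1},
    {"angular": [0,0,0],"dp": [0,0,0],"grip": -1},
  ],
)

```text
time_s: 23.35
tcp_pos: [0.5273, -0.082, 0.013]
tool_rot: [-2.094, -2.34, 0.001]
ft_force: [-0.8, 0.1, -1.6]
opening: 0.0604
finger_force: 65.2
```

```bash
python3 - <<'E'
from p import plan
plan((526.8,-87,-14,5.9))
E
```

```text
t 23.35 tcp [527.3 -82.   13. ] yaw 6.4 open 60.4 F [-0.8  0.1 -1.6] ff 65.2
(526.8, -87, -14, 5.9) turn total [-0.01 -0.01  0.08] = 1 x [-0.015 -0.005  0.08 ] | shift total [-0.12 -0.02  0.67] = 1 x [-0.124 -0.024  0.674]
```

>>> carry_out(
  motion=[
    {"angular": [0,0,0],"dp": [0,0,0],"grip": -1},
    {"angular": [0,0,0],"dp": [0,0,0],"grip": -1},
  ],
)

```text
time_s: 23.6
tcp_pos: [0.5283, -0.0827, 0.0144]
tool_rot: [2.095, 2.339, 0.002]
ft_force: [-0.3, 0.1, -1.3]
opening: 0.0602
finger_force: 65.2
```

```bash
python3 - <<'E'
from p import plan
plan((526.8,-87,-14,5.9))
E
```

```text
t 23.60 tcp [528.3 -82.7  14.4] yaw 6.3 open 60.2 F [-0.3  0.1 -1.3] ff 65.2
(526.8, -87, -14, 5.9) turn total [0.02 0.   0.07] = 1 x [0.017 0.005 0.072] | shift total [-0.1  -0.05  0.71] = 1 x [-0.103 -0.049  0.71 ]
```

>>> carry_out(
  motion=[
    {"angular": [0,0,0.06],"dp": [-0.1,-0.04,0],"grip": -1},
    {"angular": [0,0,0],"dp": [0,0,0],"grip": -1},
    {"angular": [0,0,0],"dp": [0,0,0],"grip": -1},
  ],
)

```text
time_s: 23.98
tcp_pos: [0.5265, -0.0869, 0.0136]
tool_rot: [2.103, 2.333, 0.0]
ft_force: [0.6, 0.1, -1.7]
opening: 0.061
finger_force: 65.2
```

>>> carry_out(
  motion=[
    {"angular": [0,0,0],"dp": [0,0,0.2],"grip": -1},
    {"angular": [0,0,0],"dp": [0,0,0.2],"grip": -1},
    {"angular": [0,0,0],"dp": [0,0,0.15],"grip": -1},
    {"angular": [0,0,0],"dp": [0,0,0.1],"grip": -1},
    {"angular": [0,0,0],"dp": [0,0,0],"grip": -1},
  ],
)

```text
time_s: 24.6
tcp_pos: [0.5255, -0.0869, -0.0133]
tool_rot: [-2.102, -2.333, 0.002]
ft_force: [-0.5, -0.5, -2.3]
opening: 0.0603
finger_force: 66.3
```

>>> carry_out(
  motion=[
    {"angular": [0,0,0],"dp": [0,0,0.05],"grip": -1},
    {"angular": [0,0,0],"dp": [0,0,0],"grip": -1},
  ],
)

```text
time_s: 24.85
tcp_pos: [0.5259, -0.0871, -0.0146]
tool_rot: [-2.103, -2.333, 0.002]
ft_force: [-1.2, -2.4, -2.3]
opening: 0.0603
finger_force: 66.3
```

>>> carry_out(
  motion=[
    {"angular": [0,0,0],"dp": [0,0,0.05],"grip": -1},
    {"angular": [0,0,0],"dp": [0,0,0],"grip": -1},
  ],
)

```text
time_s: 25.1
tcp_pos: [0.526, -0.0871, -0.0151]
tool_rot: [-2.103, -2.333, 0.0]
ft_force: [-4.6, -1.3, 9.1]
opening: 0.0605
finger_force: 67.3
```

>>> carry_out(
  motion=[
    {"angular": [0,0,0],"dp": [0,0,-0.02],"grip": 1},
    {"angular": [0,0,0],"dp": [0,0,0],"grip": 1},
    {"angular": [0,0,0],"dp": [0,0,-0.8],"grip": 1},
    {"angular": [0,0,0],"dp": [0,0,-0.9],"grip": 1},
    {"angular": [0,0,0],"dp": [0,0,-0.9],"grip": 1},
    {"angular": [0,0,0],"dp": [0,0,-0.9],"grip": 1},
    {"angular": [0,0,-0.93],"dp": [0,0,0],"grip": 1},
    {"angular": [0,0,-0.93],"dp": [0,0,0],"grip": 1},
    {"angular": [0,0,-0.93],"dp": [0,0,0],"grip": 1},
    {"angular": [0,0,-0.93],"dp": [0,0,0],"grip": 1},
    {"angular": [0,0,-0.93],"dp": [0,0,0],"grip": 1},
    {"angular": [0,0,-0.93],"dp": [0,0,0],"grip": 1},
    {"angular": [0,0,-0.93],"dp": [0,0,0],"grip": 1},
    {"angular": [0,0,-0.93],"dp": [0,0,0],"grip": 1},
    {"angular": [0,0,-0.93],"dp": [0,0,0],"grip": 1},
    {"angular": [0,0,-0.93],"dp": [0,0,0],"grip": 1},
    {"angular": [0,0,-0.93],"dp": [0,0,0],"grip": 1},
    {"angular": [0,0,-0.93],"dp": [0,0,0],"grip": 1},
    {"angular": [0,0,-0.93],"dp": [0,0,0],"grip": 1},
  ],
)

```text
time_s: 27.48
tcp_pos: [0.527, -0.0862, 0.1243]
tool_rot: [0.398, 3.116, 0.001]
ft_force: [0.7, 0.9, 1.1]
opening: 0.0857
finger_force: 0.0
```

```bash
python3 - <<'E'
from p import plan
plan((635,118.5,70,75),(635,118.5,-21,75))
E
```

```text
t 27.48 tcp [527.  -86.2 124.3] yaw 75.4 open 85.7 F [0.7 0.9 1.1] ff 0.0
(635, 118.5, 70, 75) turn total [0.01 0.01 0.08] = 1 x [0.006 0.006 0.077] | shift total [-1.28  5.64  1.36] = 7 x [-0.183  0.806  0.194]
(635, 118.5, -21, 75) turn total [0. 0. 0.] = 1 x [0. 0. 0.] | shift total [0.   0.   2.28] = 3 x [0.    0.    0.758]
```

>>> carry_out(
  motion=[
    {"angular": [0,0,0.08],"dp": [-0.183,0.806,0.1],"grip": 1},
    {"angular": [0,0,0],"dp": [-0.183,0.806,0.2],"grip": 1},
    {"angular": [0,0,0],"dp": [-0.183,0.806,0.2],"grip": 1},
    {"angular": [0,0,0],"dp": [-0.183,0.806,0.2],"grip": 1},
    {"angular": [0,0,0],"dp": [-0.183,0.806,0.2],"grip": 1},
    {"angular": [0,0,0],"dp": [-0.183,0.806,0.2],"grip": 1},
    {"angular": [0,0,0],"dp": [-0.183,0.806,0.2],"grip": 1},
    {"angular": [0,0,0],"dp": [0,0,0],"grip": 1},
    {"angular": [0,0,0],"dp": [0,0,0],"grip": 1},
    {"angular": [0,0,0],"dp": [0,0,0],"grip": 1},
  ],
)

```text
time_s: 28.72
tcp_pos: [0.635, 0.1159, 0.0726]
tool_rot: [0.419, 3.113, -0.002]
ft_force: [-0.3, 0.0, 0.8]
opening: 0.0853
finger_force: 0.0
```

```bash
python3 - <<'E'
from h import *
from p import plan
plan((635,118.5,-21,75))
b=grab('scene'); print([x for x in blobs('scene',orange(b),.03) if 300<x[0][0]<480 and x[0][1]<360])
E
```

```text
t 28.73 tcp [635.  115.9  72.6] yaw 74.7 open 85.3 F [-0.3  0.   0.8] ff 0.0
(635, 118.5, -21, 75) turn total [-0.01  0.   -0.06] = 1 x [-0.01   0.005 -0.061] | shift total [0.02 0.06 2.34] = 3 x [0.005 0.021 0.78 ]
[(array([348., 301.]), 660.6, 111.8, 28.1, 47.8, 75.0), (array([435., 261.]), 467.1, 218.8, 16.9, 100.3, 79.6), (array([388., 239.]), 469.3, 100.5, 28.2, 65.6, 81.9)]
```

>>> carry_out(
  motion=[
    {"angular": [0,0,-0.05],"dp": [0,0.06,0.7],"grip": 1},
    {"angular": [0,0,0],"dp": [0,0,0.7],"grip": 1},
    {"angular": [0,0,0],"dp": [0,0,0.5],"grip": 1},
    {"angular": [0,0,0],"dp": [0,0,0.43],"grip": 1},
    {"angular": [0,0,0],"dp": [0,0,0],"grip": 1},
    {"angular": [0,0,0],"dp": [0,0,0],"grip": -1},
    {"angular": [0,0,0],"dp": [0,0,0],"grip": -1},
    {"angular": [0,0,0],"dp": [0,0,0],"grip": -1},
    {"angular": [0,0,0],"dp": [0,0,0],"grip": -1},
    {"angular": [0,0,0],"dp": [0,0,0],"grip": -1},
  ],
)

```text
time_s: 30.02
tcp_pos: [0.6364, 0.1198, -0.0199]
tool_rot: [0.408, 3.113, 0.0]
ft_force: [-0.6, -0.4, 5.5]
opening: 0.0288
finger_force: 61.2
```

>>> carry_out(
  motion=[
    {"angular": [0,0,0],"dp": [0,0,-0.3],"grip": -1},
    {"angular": [0,0,0],"dp": [0,0,-0.8],"grip": -1},
    {"angular": [0,0,0],"dp": [0,0,-0.8],"grip": -1},
    {"angular": [0,0,0],"dp": [0,0,-0.8],"grip": -1},
    {"angular": [0,0,0],"dp": [0,0,0],"grip": -1},
    {"angular": [0,0,0],"dp": [0,0,0],"grip": -1},
  ],
)

```text
time_s: 30.78
tcp_pos: [0.6341, 0.1198, 0.0855]
tool_rot: [-0.408, -3.112, 0.002]
ft_force: [-0.3, -1.0, -2.2]
opening: 0.0292
finger_force: 60.4
```

```bash
python3 - <<'E'
from p import plan
plan((584.4,-296.5,90,5.9),(584.4,-296.5,-5,5.9))
E
```

```text
t 30.77 tcp [634.1 119.8  85.5] yaw 75.1 open 29.2 F [-0.3 -1.  -2.2] ff 60.4
(584.4, -296.5, 90, 5.9) turn total [-0.03 -0.02 12.07] = 14 x [-0.002 -0.001  0.862] | shift total [-10.23  -2.3   -0.11] = 12 x [-0.852 -0.192 -0.009]
(584.4, -296.5, -5, 5.9) turn total [0. 0. 0.] = 1 x [0. 0. 0.] | shift total [0.   0.   2.37] = 3 x [0.    0.    0.792]
```

>>> carry_out(
  motion=[
    {"angular": [0,0,0.862],"dp": [0,0,0],"grip": -1},
    {"angular": [0,0,0.862],"dp": [0,0,0],"grip": -1},
    {"angular": [0,0,0.862],"dp": [0,0,0],"grip": -1},
    {"angular": [0,0,0.862],"dp": [0,0,0],"grip": -1},
    {"angular": [0,0,0.862],"dp": [0,0,0],"grip": -1},
    {"angular": [0,0,0.862],"dp": [0,0,0],"grip": -1},
    {"angular": [0,0,0.862],"dp": [0,0,0],"grip": -1},
    {"angular": [0,0,0.862],"dp": [0,0,0],"grip": -1},
    {"angular": [0,0,0.862],"dp": [0,0,0],"grip": -1},
    {"angular": [0,0,0.862],"dp": [0,0,0],"grip": -1},
    {"angular": [0,0,0.862],"dp": [0,0,0],"grip": -1},
    {"angular": [0,0,0.862],"dp": [0,0,0],"grip": -1},
    {"angular": [0,0,0.862],"dp": [0,0,0],"grip": -1},
    {"angular": [0,0,0.862],"dp": [0,0,0],"grip": -1},
  ],
)

```text
time_s: 32.52
tcp_pos: [0.6338, 0.1199, 0.0844]
tool_rot: [-2.105, -2.328, 0.006]
ft_force: [0.0, 0.2, -2.4]
opening: 0.0288
finger_force: 60.4
```

>>> carry_out(
  motion=[
    {"angular": [0,0,0],"dp": [-0.852,-0.192,-0.01],"grip": -1},
    {"angular": [0,0,0],"dp": [-0.852,-0.192,-0.01],"grip": -1},
    {"angular": [0,0,0],"dp": [-0.852,-0.192,-0.01],"grip": -1},
    {"angular": [0,0,0],"dp": [-0.852,-0.192,-0.01],"grip": -1},
    {"angular": [0,0,0],"dp": [-0.852,-0.192,-0.01],"grip": -1},
    {"angular": [0,0,0],"dp": [-0.852,-0.192,-0.01],"grip": -1},
    {"angular": [0,0,0],"dp": [-0.852,-0.192,-0.01],"grip": -1},
    {"angular": [0,0,0],"dp": [-0.852,-0.192,-0.01],"grip": -1},
    {"angular": [0,0,0],"dp": [-0.852,-0.192,-0.01],"grip": -1},
    {"angular": [0,0,0],"dp": [-0.852,-0.192,-0.01],"grip": -1},
    {"angular": [0,0,0],"dp": [-0.852,-0.192,-0.01],"grip": -1},
    {"angular": [0,0,0],"dp": [-0.852,-0.192,-0.01],"grip": -1},
    {"angular": [0,0,0],"dp": [0,0,0],"grip": -1},
    {"angular": [0,0,0],"dp": [0,0,0],"grip": -1},
    {"angular": [0,0,0],"dp": [0,0,0],"grip": -1},
  ],
)

```text
time_s: 34.4
tcp_pos: [0.5864, -0.2938, 0.0908]
tool_rot: [-2.099, -2.334, -0.001]
ft_force: [0.4, 0.4, -3.2]
opening: 0.0291
finger_force: 60.3
```

```bash
python3 - <<'E'
from p import plan
plan((584.4,-297,20,5.9))
E
```

```text
t 34.40 tcp [ 586.4 -293.8   90.8] yaw 6.1 open 29.1 F [ 0.4  0.4 -3.2] ff 60.3
(584.4, -297, 20, 5.9) turn total [-0.01 -0.02  0.03] = 1 x [-0.011 -0.025  0.029] | shift total [-0.07 -0.06  1.77] = 2 x [-0.037 -0.028  0.885]
```

>>> carry_out(
  motion=[
    {"angular": [0,0,0],"dp": [0,0,0.6],"grip": -1},
    {"angular": [0,0,0],"dp": [0,0,0.6],"grip": -1},
    {"angular": [0,0,0],"dp": [0,0,0.35],"grip": -1},
    {"angular": [0,0,0],"dp": [0,0,0],"grip": -1},
    {"angular": [0,0,0],"dp": [0,0,0],"grip": -1},
    {"angular": [0,0,0],"dp": [0,0,0],"grip": -1},
  ],
)

```text
time_s: 35.15
tcp_pos: [0.5868, -0.2967, 0.0311]
tool_rot: [2.102, 2.332, 0.001]
ft_force: [0.2, -0.9, -1.6]
opening: 0.0292
finger_force: 60.4
```

```bash
python3 - <<'E'
from p import plan
plan((584.4,-297,20,5.9))
E
```

```text
t 35.15 tcp [ 586.8 -296.7   31.1] yaw 5.9 open 29.2 F [ 0.2 -0.9 -1.6] ff 60.4
(584.4, -297, 20, 5.9) turn total [0.02 0.01 0.  ] = 1 x [0.018 0.012 0.003] | shift total [-0.   -0.06  0.28] = 1 x [-0.001 -0.061  0.277]
```

Correct x by −2.3 mm, then go down.

>>> carry_out(
  motion=[
    {"angular": [0,0,0],"dp": [0,-0.055,0.15],"grip": -1},
    {"angular": [0,0,0],"dp": [0,0,0.1],"grip": -1},
    {"angular": [0,0,0],"dp": [0,0,0.2],"grip": -1},
    {"angular": [0,0,0],"dp": [0,0,0.2],"grip": -1},
    {"angular": [0,0,0],"dp": [0,0,0.1],"grip": -1},
    {"angular": [0,0,0],"dp": [0,0,0],"grip": -1},
  ],
)

```text
time_s: 35.9
tcp_pos: [0.5836, -0.2964, -0.0007]
tool_rot: [-2.103, -2.332, 0.001]
ft_force: [0.7, 0.1, -2.1]
opening: 0.0289
finger_force: 60.4
```

>>> carry_out(
  motion=[
    {"angular": [0,0,0],"dp": [0,0,0.06],"grip": -1},
    {"angular": [0,0,0],"dp": [0,0,0],"grip": -1},
  ],
)

```text
time_s: 36.15
tcp_pos: [0.5839, -0.2965, -0.0025]
tool_rot: [-2.104, -2.333, 0.0]
ft_force: [-0.8, 0.2, -2.2]
opening: 0.029
finger_force: 60.4
```

>>> carry_out(
  motion=[
    {"angular": [0,0,0],"dp": [0,0,0.06],"grip": -1},
    {"angular": [0,0,0],"dp": [0,0,0],"grip": -1},
  ],
)

```text
time_s: 36.4
tcp_pos: [0.5843, -0.2968, -0.0039]
tool_rot: [2.103, 2.332, 0.001]
ft_force: [-0.6, 0.6, 3.3]
opening: 0.0288
finger_force: 60.9
```

>>> carry_out(
  motion=[
    {"angular": [0,0,0],"dp": [0,0,-0.01],"grip": 0.05},
    {"angular": [0,0,0],"dp": [0,0,0],"grip": 0.05},
    {"angular": [0,0,0],"dp": [0,0,0],"grip": 0.05},
    {"angular": [0,0,0],"dp": [0,0,-0.5],"grip": 0.05},
    {"angular": [0,0,0],"dp": [0,0,-0.8],"grip": 0.05},
    {"angular": [0,0,0],"dp": [0,0,-0.9],"grip": 1},
    {"angular": [0,0,0],"dp": [0,0,-0.7],"grip": 1},
    {"angular": [0,0,0],"dp": [0,0,0],"grip": 1},
    {"angular": [0,0,0],"dp": [0,0,0],"grip": 1},
  ],
)

```text
time_s: 37.52
tcp_pos: [0.5835, -0.2962, 0.1115]
tool_rot: [-2.103, -2.333, -0.0]
ft_force: [0.6, -0.7, -1.2]
opening: 0.0853
finger_force: 0.0
```

```bash
python3 - <<'E'
from p import plan
plan((470,231.2,75,5.9),(470,231.2,75,89.6))
E
```

```text
t 37.52 tcp [ 583.5 -296.2  111.5] yaw 5.9 open 85.3 F [ 0.6 -0.7 -1.2] ff 0.0
(470, 231.2, 75, 5.9) turn total [-0. -0.  0.] = 1 x [-0.004 -0.005  0.003] | shift total [13.41 -1.47  0.91] = 15 x [ 0.894 -0.098  0.061]
(470, 231.2, 75, 89.6) turn total [  0.     0.   -14.61] = 17 x [ 0.     0.    -0.859] | shift total [0. 0. 0.] = 1 x [0. 0. 0.]
```

>>> carry_out(
  motion=[
    {"angular": [0,0,0],"dp": [0.894,-0.098,0],"grip": 1},
    {"angular": [0,0,0],"dp": [0.894,-0.098,0],"grip": 1},
    {"angular": [0,0,0],"dp": [0.894,-0.098,0],"grip": 1},
    {"angular": [0,0,0],"dp": [0.894,-0.098,0],"grip": 1},
    {"angular": [0,0,0],"dp": [0.894,-0.098,0],"grip": 1},
    {"angular": [0,0,0],"dp": [0.894,-0.098,0],"grip": 1},
    {"angular": [0,0,0],"dp": [0.894,-0.098,0],"grip": 1},
    {"angular": [0,0,0],"dp": [0.894,-0.098,0],"grip": 1},
    {"angular": [0,0,0],"dp": [0.894,-0.098,0],"grip": 1},
    {"angular": [0,0,0],"dp": [0.894,-0.098,0.1],"grip": 1},
    {"angular": [0,0,0],"dp": [0.894,-0.098,0.2],"grip": 1},
    {"angular": [0,0,0],"dp": [0.894,-0.098,0.2],"grip": 1},
    {"angular": [0,0,0],"dp": [0.894,-0.098,0.2],"grip": 1},
    {"angular": [0,0,0],"dp": [0.894,-0.098,0.2],"grip": 1},
    {"angular": [0,0,0],"dp": [0.894,-0.098,0],"grip": 1},
  ],
)

```text
time_s: 39.4
tcp_pos: [0.4684, 0.2315, 0.0738]
tool_rot: [-2.103, -2.332, 0.006]
ft_force: [0.2, -0.4, 1.5]
opening: 0.0853
finger_force: 0.0
```

>>> carry_out(
  motion=[
    {"angular": [0,0,-0.86],"dp": [0,0,0],"grip": 1},
    {"angular": [0,0,-0.86],"dp": [0,0,0],"grip": 1},
    {"angular": [0,0,-0.86],"dp": [0,0,0],"grip": 1},
    {"angular": [0,0,-0.86],"dp": [0,0,0],"grip": 1},
    {"angular": [0,0,-0.86],"dp": [0,0,0],"grip": 1},
    {"angular": [0,0,-0.86],"dp": [0,0,0],"grip": 1},
    {"angular": [0,0,-0.86],"dp": [0,0,0],"grip": 1},
    {"angular": [0,0,-0.86],"dp": [0,0,0],"grip": 1},
    {"angular": [0,0,-0.86],"dp": [0,0,0],"grip": 1},
    {"angular": [0,0,-0.86],"dp": [0,0,0],"grip": 1},
    {"angular": [0,0,-0.86],"dp": [0,0,0],"grip": 1},
    {"angular": [0,0,-0.86],"dp": [0,0,0],"grip": 1},
    {"angular": [0,0,-0.86],"dp": [0,0,0],"grip": 1},
    {"angular": [0,0,-0.86],"dp": [0,0,0],"grip": 1},
    {"angular": [0,0,-0.86],"dp": [0,0,0],"grip": 1},
    {"angular": [0,0,-0.86],"dp": [0,0,0],"grip": 1},
    {"angular": [0,0,-0.86],"dp": [0,0,0],"grip": 1},
    {"angular": [0,0,0],"dp": [0,0,0],"grip": 1},
  ],
)

```text
time_s: 41.65
tcp_pos: [0.4693, 0.2305, 0.0745]
tool_rot: [-0.01, -3.139, 0.001]
ft_force: [0.5, 0.0, -0.1]
opening: 0.0852
finger_force: 0.0
```

```bash
python3 - <<'E'
from h import *
from p import plan
plan((469.5,231.2,-21,89.6))
b=grab('scene'); print([x for x in blobs('scene',orange(b),.03) if 300<x[0][0]<480 and x[0][1]<360])
a=grab('top'); cv2.imwrite('pics/top2.png',a); print([x for x in blobs('top',orange(a),.046) if 320<x[0][0]<460 and 200<x[0][1]<300])
E
```

```text
t 41.65 tcp [469.3 230.5  74.5] yaw 89.6 open 85.2 F [ 0.5  0.  -0.1] ff 0.0
(469.5, 231.2, -21, 89.6) turn total [-0.01 -0.02  0.  ] = 1 x [-0.009 -0.023  0.003] | shift total [-0.    0.02  2.39] = 3 x [-0.001  0.006  0.796]
[(array([402., 314.]), 625.9, 225.6, 28.8, 65.0, 83.9), (array([430., 274.]), 501.2, 230.6, 28.0, 34.6, 89.5), (array([443., 255.]), 440.2, 231.3, 28.1, 43.0, 89.4), (array([387., 239.]), 469.0, 101.5, 26.8, 65.0, 82.5)]
[(array([422., 231.]), 585.5, -294.3, 28.7, 99.4, 5.9)]
```

>>> carry_out(
  motion=[
    {"angular": [0,0,0],"dp": [0,0.01,0.7],"grip": 1},
    {"angular": [0,0,0],"dp": [0,0,0.7],"grip": 1},
    {"angular": [0,0,0],"dp": [0,0,0.5],"grip": 1},
    {"angular": [0,0,0],"dp": [0,0,0.47],"grip": 1},
    {"angular": [0,0,0],"dp": [0,0,0],"grip": 1},
    {"angular": [0,0,0],"dp": [0,0,0],"grip": -1},
    {"angular": [0,0,0],"dp": [0,0,0],"grip": -1},
    {"angular": [0,0,0],"dp": [0,0,0],"grip": -1},
    {"angular": [0,0,0],"dp": [0,0,0],"grip": -1},
    {"angular": [0,0,0],"dp": [0,0,0],"grip": -1},
  ],
)

```text
time_s: 43.0
tcp_pos: [0.4708, 0.2317, -0.0184]
tool_rot: [0.009, 3.14, 0.001]
ft_force: [-0.6, 0.2, 6.7]
opening: 0.0289
finger_force: 61.5
```

>>> carry_out(
  motion=[
    {"angular": [0,0,0],"dp": [0,0,-0.3],"grip": -1},
    {"angular": [0,0,0],"dp": [0,0,-0.8],"grip": -1},
    {"angular": [0,0,0],"dp": [0,0,-0.8],"grip": -1},
    {"angular": [0,0,0],"dp": [0,0,-0.8],"grip": -1},
    {"angular": [0,0,0.86],"dp": [0,0,0],"grip": -1},
    {"angular": [0,0,0.86],"dp": [0,0,0],"grip": -1},
    {"angular": [0,0,0.86],"dp": [0,0,0],"grip": -1},
    {"angular": [0,0,0.86],"dp": [0,0,0],"grip": -1},
    {"angular": [0,0,0.86],"dp": [0,0,0],"grip": -1},
    {"angular": [0,0,0.86],"dp": [0,0,0],"grip": -1},
    {"angular": [0,0,0.86],"dp": [0,0,0],"grip": -1},
    {"angular": [0,0,0.86],"dp": [0,0,0],"grip": -1},
    {"angular": [0,0,0.86],"dp": [0,0,0],"grip": -1},
    {"angular": [0,0,0.86],"dp": [0,0,0],"grip": -1},
    {"angular": [0,0,0.86],"dp": [0,0,0],"grip": -1},
    {"angular": [0,0,0.86],"dp": [0,0,0],"grip": -1},
    {"angular": [0,0,0.86],"dp": [0,0,0],"grip": -1},
    {"angular": [0,0,0.86],"dp": [0,0,0],"grip": -1},
    {"angular": [0,0,0.86],"dp": [0,0,0],"grip": -1},
    {"angular": [0,0,0.86],"dp": [0,0,0],"grip": -1},
  ],
)

```text
time_s: 45.5
tcp_pos: [0.4693, 0.2314, 0.0888]
tool_rot: [-2.004, -2.418, 0.001]
ft_force: [0.4, -0.2, -2.0]
opening: 0.029
finger_force: 60.5
```

>>> carry_out(
  motion=[
    {"angular": [0,0,0.86],"dp": [0,0,0],"grip": -1},
    {"angular": [0,0,0],"dp": [0,0,0],"grip": -1},
    {"angular": [0,0,0],"dp": [0,0,0],"grip": -1},
  ],
)

```text
time_s: 45.88
tcp_pos: [0.4698, 0.2314, 0.0887]
tool_rot: [-2.102, -2.334, 0.001]
ft_force: [0.3, 0.8, -1.6]
opening: 0.0287
finger_force: 60.5
```

```bash
python3 - <<'E'
from p import plan
plan((512.8,-304,88,5.9))
E
```

```text
t 45.88 tcp [469.8 231.4  88.7] yaw 6.0 open 28.7 F [ 0.3  0.8 -1.6] ff 60.5
(512.8, -304, 88, 5.9) turn total [-0.01 -0.    0.02] = 1 x [-0.006 -0.001  0.017] | shift total [-13.42  -0.31   0.02] = 15 x [-0.895 -0.02   0.001]
```

>>> carry_out(
  motion=[
    {"angular": [0,0,0.02],"dp": [-0.895,-0.02,0],"grip": -1},
    {"angular": [0,0,0],"dp": [-0.895,-0.02,0],"grip": -1},
    {"angular": [0,0,0],"dp": [-0.895,-0.02,0],"grip": -1},
    {"angular": [0,0,0],"dp": [-0.895,-0.02,0],"grip": -1},
    {"angular": [0,0,0],"dp": [-0.895,-0.02,0],"grip": -1},
    {"angular": [0,0,0],"dp": [-0.895,-0.02,0],"grip": -1},
    {"angular": [0,0,0],"dp": [-0.895,-0.02,0],"grip": -1},
    {"angular": [0,0,0],"dp": [-0.895,-0.02,0],"grip": -1},
    {"angular": [0,0,0],"dp": [-0.895,-0.02,0],"grip": -1},
    {"angular": [0,0,0],"dp": [-0.895,-0.02,0],"grip": -1},
    {"angular": [0,0,0],"dp": [-0.895,-0.02,0],"grip": -1},
    {"angular": [0,0,0],"dp": [-0.895,-0.02,0],"grip": -1},
    {"angular": [0,0,0],"dp": [-0.895,-0.02,0],"grip": -1},
    {"angular": [0,0,0],"dp": [-0.895,-0.02,0],"grip": -1},
    {"angular": [0,0,0],"dp": [-0.895,-0.02,0],"grip": -1},
    {"angular": [0,0,0],"dp": [0,0,0.5],"grip": -1},
    {"angular": [0,0,0],"dp": [0,0,0.6],"grip": -1},
    {"angular": [0,0,0],"dp": [0,0,0.4],"grip": -1},
    {"angular": [0,0,0],"dp": [0,0,0],"grip": -1},
    {"angular": [0,0,0],"dp": [0,0,0],"grip": -1},
  ],
)

```text
time_s: 48.38
tcp_pos: [0.5131, -0.3045, 0.0294]
tool_rot: [2.105, 2.33, 0.0]
ft_force: [-0.4, 0.6, -0.8]
opening: 0.029
finger_force: 60.5
```

>>> carry_out(
  motion=[
    {"angular": [0,0,0],"dp": [0,0,0],"grip": -1},
    {"angular": [0,0,0],"dp": [0,0,0],"grip": -1},
  ],
)

```text
time_s: 48.62
tcp_pos: [0.513, -0.3043, 0.0294]
tool_rot: [2.105, 2.33, 0.0]
ft_force: [0.4, 0.0, -0.9]
opening: 0.0287
finger_force: 60.5
```

```bash
python3 - <<'E'
from p import plan
plan((513,-305,0,5.9))
E
```

```text
t 48.62 tcp [ 513.  -304.3   29.4] yaw 5.8 open 28.7 F [ 0.4  0.  -0.9] ff 60.5
(513, -305, 0, 5.9) turn total [ 0.01  0.01 -0.02] = 1 x [ 0.01   0.008 -0.015] | shift total [-0.02 -0.    0.74] = 1 x [-0.018 -0.001  0.736]
```

>>> carry_out(
  motion=[
    {"angular": [0,0,0],"dp": [-0.02,0,0.2],"grip": -1},
    {"angular": [0,0,0],"dp": [0,0,0.2],"grip": -1},
    {"angular": [0,0,0],"dp": [0,0,0.2],"grip": -1},
    {"angular": [0,0,0],"dp": [0,0,0.13],"grip": -1},
    {"angular": [0,0,0],"dp": [0,0,0],"grip": -1},
    {"angular": [0,0,0],"dp": [0,0,0.05],"grip": -1},
    {"angular": [0,0,0],"dp": [0,0,0],"grip": -1},
  ],
)

```text
time_s: 49.5
tcp_pos: [0.5128, -0.305, -0.0023]
tool_rot: [2.106, 2.331, 0.0]
ft_force: [1.3, 0.8, -2.2]
opening: 0.0288
finger_force: 60.7
```

>>> carry_out(
  motion=[
    {"angular": [0,0,0],"dp": [0,0,0.05],"grip": -1},
    {"angular": [0,0,0],"dp": [0,0,0],"grip": -1},
  ],
)

```text
time_s: 49.75
tcp_pos: [0.5129, -0.3051, -0.0024]
tool_rot: [2.106, 2.33, 0.001]
ft_force: [-3.1, 2.6, 8.0]
opening: 0.029
finger_force: 62.0
```

>>> carry_out(
  motion=[
    {"angular": [0,0,0],"dp": [0,0,-0.02],"grip": 0.05},
    {"angular": [0,0,0],"dp": [0,0,0],"grip": 0.05},
    {"angular": [0,0,0],"dp": [0,0,0],"grip": 0.05},
    {"angular": [0,0,0],"dp": [0,0,-0.5],"grip": 0.05},
    {"angular": [0,0,0],"dp": [0,0,-0.8],"grip": 0.05},
    {"angular": [0,0,0],"dp": [0,0,-0.9],"grip": 1},
    {"angular": [0,0,0],"dp": [0,0,-0.7],"grip": 1},
    {"angular": [0,0,0],"dp": [0,0,0],"grip": 1},
    {"angular": [0,0,0],"dp": [0,0,0],"grip": 1},
  ],
)

```text
time_s: 50.88
tcp_pos: [0.512, -0.3043, 0.1114]
tool_rot: [-2.105, -2.33, 0.0]
ft_force: [-0.0, 0.2, 0.0]
opening: 0.0851
finger_force: 0.0
```

```bash
python3 - <<'E'
from p import plan
plan((626.3,225.7,85,5.9),(626.3,225.7,85,83.6))
E
```

```text
t 50.88 tcp [ 512.  -304.3  111.4] yaw 5.8 open 85.1 F [-0.   0.2  0. ] ff 0.0
(626.3, 225.7, 85, 5.9) turn total [-0.01 -0.01 -0.02] = 1 x [-0.014 -0.012 -0.016] | shift total [12.89  4.2   0.66] = 15 x [0.859 0.28  0.044]
(626.3, 225.7, 85, 83.6) turn total [  0.     0.   -13.56] = 16 x [ 0.     0.    -0.848] | shift total [0. 0. 0.] = 1 x [0. 0. 0.]
```

>>> carry_out(
  motion=[
    {"angular": [0,0,0],"dp": [0.859,0.28,0],"grip": 1},
    {"angular": [0,0,0],"dp": [0.859,0.28,0],"grip": 1},
    {"angular": [0,0,0],"dp": [0.859,0.28,0],"grip": 1},
    {"angular": [0,0,0],"dp": [0.859,0.28,0],"grip": 1},
    {"angular": [0,0,0],"dp": [0.859,0.28,0],"grip": 1},
    {"angular": [0,0,0],"dp": [0.859,0.28,0],"grip": 1},
    {"angular": [0,0,0],"dp": [0.859,0.28,0],"grip": 1},
    {"angular": [0,0,0],"dp": [0.859,0.28,0],"grip": 1},
    {"angular": [0,0,0],"dp": [0.859,0.28,0],"grip": 1},
    {"angular": [0,0,0],"dp": [0.859,0.28,0.1],"grip": 1},
    {"angular": [0,0,0],"dp": [0.859,0.28,0.2],"grip": 1},
    {"angular": [0,0,0],"dp": [0.859,0.28,0.2],"grip": 1},
    {"angular": [0,0,0],"dp": [0.859,0.28,0.15],"grip": 1},
    {"angular": [0,0,0],"dp": [0.859,0.28,0],"grip": 1},
    {"angular": [0,0,0],"dp": [0.859,0.28,0],"grip": 1},
  ],
)

```text
time_s: 52.75
tcp_pos: [0.6266, 0.2256, 0.084]
tool_rot: [-2.105, -2.33, 0.006]
ft_force: [0.2, 0.2, 0.8]
opening: 0.0852
finger_force: 0.0
```

>>> carry_out(
  motion=[
    {"angular": [0,0,-0.85],"dp": [0,0,0],"grip": 1},
    {"angular": [0,0,-0.85],"dp": [0,0,0],"grip": 1},
    {"angular": [0,0,-0.85],"dp": [0,0,0],"grip": 1},
    {"angular": [0,0,-0.85],"dp": [0,0,0],"grip": 1},
    {"angular": [0,0,-0.85],"dp": [0,0,0],"grip": 1},
    {"angular": [0,0,-0.85],"dp": [0,0,0],"grip": 1},
    {"angular": [0,0,-0.85],"dp": [0,0,0],"grip": 1},
    {"angular": [0,0,-0.85],"dp": [0,0,0],"grip": 1},
    {"angular": [0,0,-0.85],"dp": [0,0,0],"grip": 1},
    {"angular": [0,0,-0.85],"dp": [0,0,0],"grip": 1},
    {"angular": [0,0,-0.85],"dp": [0,0,0],"grip": 1},
    {"angular": [0,0,-0.85],"dp": [0,0,0],"grip": 1},
    {"angular": [0,0,-0.85],"dp": [0,0,0],"grip": 1},
    {"angular": [0,0,-0.85],"dp": [0,0,0],"grip": 1},
    {"angular": [0,0,-0.85],"dp": [0,0,0],"grip": 1},
    {"angular": [0,0,-0.85],"dp": [0,0,0],"grip": 1},
    {"angular": [0,0,0],"dp": [0,0,0],"grip": 1},
  ],
)

```text
time_s: 54.88
tcp_pos: [0.6266, 0.2243, 0.0844]
tool_rot: [-0.174, -3.133, 0.002]
ft_force: [-0.3, -0.3, -0.1]
opening: 0.0851
finger_force: 0.0
```

```bash
python3 - <<'E'
from h import *
from p import plan
plan((626.3,225.7,-20,83.6))
b=grab('scene'); print([x for x in blobs('scene',orange(b),.03) if 300<x[0][0]<480 and x[0][1]<360])
a=grab('top'); cv2.imwrite('pics/top3.png',a); print([x for x in blobs('top',orange(a),.046) if 320<x[0][0]<460 and 200<x[0][1]<300])
print([x for x in blobs('top',orange(a),.03) if 200<x[0][0]<320 and 200<x[0][1]<300])
E
```

```text
t 54.88 tcp [626.6 224.3  84.4] yaw 83.7 open 85.1 F [-0.3 -0.3 -0.1] ff 0.0
(626.3, 225.7, -20, 83.6) turn total [-0.01 -0.03  0.01] = 1 x [-0.012 -0.033  0.01 ] | shift total [0.01 0.03 2.61] = 3 x [0.004 0.011 0.87 ]
[(array([396., 321.]), 646.9, 223.2, 22.9, 28.6, -5.4), (array([408., 307.]), 603.7, 227.9, 20.3, 28.6, -6.2), (array([387., 238.]), 469.0, 101.4, 26.6, 65.0, 82.5)]
[(array([426., 255.]), 514.0, -302.1, 29.0, 99.4, 5.6), (array([422., 231.]), 585.5, -294.3, 28.7, 99.4, 5.9)]
[(array([289., 273.]), 470.1, 100.5, 30.2, 64.4, 82.1)]
```

>>> carry_out(
  motion=[
    {"angular": [0,0,0],"dp": [0,0.03,0.6],"grip": 0.3},
    {"angular": [0,0,0],"dp": [0,0,0.6],"grip": 0.3},
    {"angular": [0,0,0],"dp": [0,0,0.6],"grip": 0.3},
    {"angular": [0,0,0],"dp": [0,0,0.45],"grip": 0.3},
    {"angular": [0,0,0],"dp": [0,0,0.35],"grip": 0.3},
    {"angular": [0,0,0],"dp": [0,0,0],"grip": 0.3},
    {"angular": [0,0,0],"dp": [0,0,0],"grip": -1},
    {"angular": [0,0,0],"dp": [0,0,0],"grip": -1},
    {"angular": [0,0,0],"dp": [0,0,0],"grip": -1},
    {"angular": [0,0,0],"dp": [0,0,0],"grip": -1},
    {"angular": [0,0,0],"dp": [0,0,0],"grip": -1},
  ],
)

```text
time_s: 56.35
tcp_pos: [0.6288, 0.2264, -0.0164]
tool_rot: [0.172, 3.135, 0.001]
ft_force: [1.1, -0.5, 5.3]
opening: 0.0285
finger_force: 62.2
```

>>> carry_out(
  motion=[
    {"angular": [0,0,0],"dp": [0,0,-0.3],"grip": -1},
    {"angular": [0,0,0],"dp": [0,0,-0.8],"grip": -1},
    {"angular": [0,0,0],"dp": [0,0,-0.8],"grip": -1},
    {"angular": [0,0,0],"dp": [0,0,-0.8],"grip": -1},
    {"angular": [0,0,0.85],"dp": [0,0,0],"grip": -1},
    {"angular": [0,0,0.85],"dp": [0,0,0],"grip": -1},
    {"angular": [0,0,0.85],"dp": [0,0,0],"grip": -1},
    {"angular": [0,0,0.85],"dp": [0,0,0],"grip": -1},
    {"angular": [0,0,0.85],"dp": [0,0,0],"grip": -1},
    {"angular": [0,0,0.85],"dp": [0,0,0],"grip": -1},
    {"angular": [0,0,0.85],"dp": [0,0,0],"grip": -1},
    {"angular": [0,0,0.85],"dp": [0,0,0],"grip": -1},
    {"angular": [0,0,0.85],"dp": [0,0,0],"grip": -1},
    {"angular": [0,0,0.85],"dp": [0,0,0],"grip": -1},
    {"angular": [0,0,0.85],"dp": [0,0,0],"grip": -1},
    {"angular": [0,0,0.85],"dp": [0,0,0],"grip": -1},
    {"angular": [0,0,0.85],"dp": [0,0,0],"grip": -1},
    {"angular": [0,0,0.85],"dp": [0,0,0],"grip": -1},
    {"angular": [0,0,0.85],"dp": [0,0,0],"grip": -1},
    {"angular": [0,0,0.85],"dp": [0,0,0],"grip": -1},
  ],
)

```text
time_s: 58.85
tcp_pos: [0.6268, 0.2261, 0.0899]
tool_rot: [-2.108, -2.327, 0.002]
ft_force: [0.0, 0.2, -2.0]
opening: 0.0289
finger_force: 61.4
```

```bash
python3 - <<'E'
from p import plan
plan((572.3,-178,88,5.9))
E
```

```text
t 58.85 tcp [626.8 226.1  89.9] yaw 5.7 open 28.9 F [ 0.   0.2 -2. ] ff 61.4
(572.3, -178, 88, 5.9) turn total [-0.02 -0.   -0.04] = 1 x [-0.019 -0.002 -0.043] | shift total [-9.91 -2.39  0.05] = 12 x [-0.826 -0.2    0.004]
```

>>> carry_out(
  motion=[
    {"angular": [0,0,-0.04],"dp": [-0.826,-0.2,0],"grip": -1},
    {"angular": [0,0,0],"dp": [-0.826,-0.2,0],"grip": -1},
    {"angular": [0,0,0],"dp": [-0.826,-0.2,0],"grip": -1},
    {"angular": [0,0,0],"dp": [-0.826,-0.2,0],"grip": -1},
    {"angular": [0,0,0],"dp": [-0.826,-0.2,0],"grip": -1},
    {"angular": [0,0,0],"dp": [-0.826,-0.2,0],"grip": -1},
    {"angular": [0,0,0],"dp": [-0.826,-0.2,0],"grip": -1},
    {"angular": [0,0,0],"dp": [-0.826,-0.2,0],"grip": -1},
    {"angular": [0,0,0],"dp": [-0.826,-0.2,0],"grip": -1},
    {"angular": [0,0,0],"dp": [-0.826,-0.2,0],"grip": -1},
    {"angular": [0,0,0],"dp": [-0.826,-0.2,0],"grip": -1},
    {"angular": [0,0,0],"dp": [-0.826,-0.2,0],"grip": -1},
    {"angular": [0,0,0],"dp": [0,0,0.4],"grip": -1},
    {"angular": [0,0,0],"dp": [0,0,0.5],"grip": -1},
    {"angular": [0,0,0],"dp": [0,0,0.5],"grip": -1},
    {"angular": [0,0,0],"dp": [0,0,0],"grip": -1},
    {"angular": [0,0,0],"dp": [0,0,0],"grip": -1},
    {"angular": [0,0,0],"dp": [0,0,0],"grip": -1},
    {"angular": [0,0,0],"dp": [0,0,0],"grip": -1},
  ],
)

```text
time_s: 61.22
tcp_pos: [0.5743, -0.1784, 0.0351]
tool_rot: [2.101, 2.334, 0.001]
ft_force: [0.4, 0.6, -1.7]
opening: 0.0288
finger_force: 61.4
```

```bash
python3 - <<'E'
from p import plan
plan((572.3,-178.5,1,5.9))
E
```

```text
t 61.23 tcp [ 574.3 -178.4   35.1] yaw 6.0 open 28.8 F [ 0.4  0.6 -1.7] ff 61.4
(572.3, -178.5, 1, 5.9) turn total [0.01 0.   0.02] = 1 x [0.012 0.005 0.024] | shift total [ 0.   -0.05  0.85] = 1 x [ 0.002 -0.049  0.851]
```

>>> carry_out(
  motion=[
    {"angular": [0,0,0.02],"dp": [0,-0.045,0.2],"grip": -1},
    {"angular": [0,0,0],"dp": [0,0,0.2],"grip": -1},
    {"angular": [0,0,0],"dp": [0,0,0.2],"grip": -1},
    {"angular": [0,0,0],"dp": [0,0,0.2],"grip": -1},
    {"angular": [0,0,0],"dp": [0,0,0],"grip": -1},
    {"angular": [0,0,0],"dp": [0,0,0.05],"grip": -1},
    {"angular": [0,0,0],"dp": [0,0,0],"grip": -1},
  ],
)

```text
time_s: 62.1
tcp_pos: [0.5721, -0.1786, 0.0004]
tool_rot: [2.104, 2.333, -0.0]
ft_force: [-0.3, 0.7, -1.8]
opening: 0.0289
finger_force: 61.5
```

>>> carry_out(
  motion=[
    {"angular": [0,0,0],"dp": [0,0,0.05],"grip": -1},
    {"angular": [0,0,0],"dp": [0,0,0],"grip": -1},
  ],
)

```text
time_s: 62.35
tcp_pos: [0.5724, -0.1787, -0.0005]
tool_rot: [2.103, 2.332, 0.001]
ft_force: [-1.4, 0.7, 4.9]
opening: 0.0289
finger_force: 62.1
```

>>> carry_out(
  motion=[
    {"angular": [0,0,0],"dp": [0,0,-0.02],"grip": 0.05},
    {"angular": [0,0,0],"dp": [0,0,0],"grip": 0.05},
    {"angular": [0,0,0],"dp": [0,0,0],"grip": 0.05},
    {"angular": [0,0,0],"dp": [0,0,-0.5],"grip": 0.05},
    {"angular": [0,0,0],"dp": [0,0,-0.8],"grip": 0.05},
    {"angular": [0,0,0],"dp": [0,0,-0.9],"grip": 1},
    {"angular": [0,0,0],"dp": [0,0,-0.7],"grip": 1},
    {"angular": [0,0,0],"dp": [0,0,0],"grip": 1},
    {"angular": [0,0,0],"dp": [0,0,0],"grip": 1},
  ],
)

```text
time_s: 63.48
tcp_pos: [0.5713, -0.1781, 0.1142]
tool_rot: [-2.102, -2.332, 0.001]
ft_force: [-0.3, 0.2, -0.0]
opening: 0.0854
finger_force: 0.0
```

```bash
python3 - <<'E'
from p import plan
plan((469.6,101,85,5.9),(469.6,101,85,81.8))
E
```

```text
t 63.48 tcp [ 571.3 -178.1  114.2] yaw 5.9 open 85.4 F [-0.3  0.2 -0. ] ff 0.0
(469.6, 101, 85, 5.9) turn total [-0.02 -0.01  0.  ] = 1 x [-0.017 -0.009  0.004] | shift total [ 7.2  -1.81  0.73] = 9 x [ 0.8   -0.201  0.081]
(469.6, 101, 85, 81.8) turn total [  0.     0.   -13.25] = 15 x [ 0.     0.    -0.883] | shift total [0. 0. 0.] = 1 x [0. 0. 0.]
```

>>> carry_out(
  motion=[
    {"angular": [0,0,0],"dp": [0.8,-0.2,0],"grip": 1},
    {"angular": [0,0,0],"dp": [0.8,-0.2,0],"grip": 1},
    {"angular": [0,0,0],"dp": [0.8,-0.2,0],"grip": 1},
    {"angular": [0,0,0],"dp": [0.8,-0.2,0],"grip": 1},
    {"angular": [0,0,0],"dp": [0.8,-0.2,0],"grip": 1},
    {"angular": [0,0,0],"dp": [0.8,-0.2,0.2],"grip": 1},
    {"angular": [0,0,0],"dp": [0.8,-0.2,0.2],"grip": 1},
    {"angular": [0,0,0],"dp": [0.8,-0.2,0.2],"grip": 1},
    {"angular": [0,0,0],"dp": [0.8,-0.2,0.1],"grip": 1},
  ],
)

```text
time_s: 64.6
tcp_pos: [0.469, 0.1013, 0.0854]
tool_rot: [-2.103, -2.332, 0.005]
ft_force: [0.2, -0.2, -0.2]
opening: 0.0851
finger_force: 0.0
```

>>> carry_out(
  motion=[
    {"angular": [0,0,-0.883],"dp": [0,0,0],"grip": 1},
    {"angular": [0,0,-0.883],"dp": [0,0,0],"grip": 1},
    {"angular": [0,0,-0.883],"dp": [0,0,0],"grip": 1},
    {"angular": [0,0,-0.883],"dp": [0,0,0],"grip": 1},
    {"angular": [0,0,-0.883],"dp": [0,0,0],"grip": 1},
    {"angular": [0,0,-0.883],"dp": [0,0,0],"grip": 1},
    {"angular": [0,0,-0.883],"dp": [0,0,0],"grip": 1},
    {"angular": [0,0,-0.883],"dp": [0,0,0],"grip": 1},
    {"angular": [0,0,-0.883],"dp": [0,0,0],"grip": 1},
    {"angular": [0,0,-0.883],"dp": [0,0,0],"grip": 1},
    {"angular": [0,0,-0.883],"dp": [0,0,0],"grip": 1},
    {"angular": [0,0,-0.883],"dp": [0,0,0],"grip": 1},
    {"angular": [0,0,-0.883],"dp": [0,0,0],"grip": 1},
    {"angular": [0,0,-0.883],"dp": [0,0,0],"grip": 1},
    {"angular": [0,0,-0.883],"dp": [0,0,0],"grip": 1},
    {"angular": [0,0,0],"dp": [0,0,0],"grip": 1},
  ],
)

```text
time_s: 66.6
tcp_pos: [0.4697, 0.1003, 0.0859]
tool_rot: [-0.226, -3.131, 0.001]
ft_force: [-0.8, -0.1, -0.0]
opening: 0.0855
finger_force: 0.0
```

```bash
python3 - <<'E'
from h import *
from p import plan
plan((469.6,101,-19,81.8))
b=grab('scene'); print([x for x in blobs('scene',orange(b),.03,40) if 300<x[0][0]<480 and x[0][1]<360])
a=grab('top'); cv2.imwrite('pics/top4.png',a); print([x for x in blobs('top',orange(a),.046) if 320<x[0][0]<460 and 200<x[0][1]<300])
E
```

```text
t 66.60 tcp [469.7 100.3  85.9] yaw 81.7 open 85.5 F [-0.8 -0.1 -0. ] ff 0.0
(469.6, 101, -19, 81.8) turn total [-0.01 -0.03 -0.01] = 1 x [-0.007 -0.029 -0.01 ] | shift total [0.01 0.02 2.62] = 3 x [0.002 0.006 0.875]
[(array([382., 244.]), 489.1, 98.6, 24.4, 26.4, -7.5), (array([393., 233.]), 446.2, 104.5, 19.0, 26.8, -7.5)]
[(array([426., 255.]), 514.0, -302.1, 29.0, 99.4, 5.6), (array([382., 236.]), 573.5, -174.8, 28.7, 63.6, 5.9), (array([422., 231.]), 585.5, -294.3, 28.7, 99.4, 5.9)]
```

>>> carry_out(
  motion=[
    {"angular": [0,0,0],"dp": [0,0.015,0.6],"grip": 1},
    {"angular": [0,0,0],"dp": [0,0,0.6],"grip": 1},
    {"angular": [0,0,0],"dp": [0,0,0.6],"grip": 1},
    {"angular": [0,0,0],"dp": [0,0,0.45],"grip": 1},
    {"angular": [0,0,0],"dp": [0,0,0.37],"grip": 1},
    {"angular": [0,0,0],"dp": [0,0,0],"grip": 1},
    {"angular": [0,0,0],"dp": [0,0,0],"grip": -1},
    {"angular": [0,0,0],"dp": [0,0,0],"grip": -1},
    {"angular": [0,0,0],"dp": [0,0,0],"grip": -1},
    {"angular": [0,0,0],"dp": [0,0,0],"grip": -1},
    {"angular": [0,0,0],"dp": [0,0,0],"grip": -1},
  ],
)

```text
time_s: 68.08
tcp_pos: [0.4713, 0.101, -0.017]
tool_rot: [0.225, 3.132, 0.0]
ft_force: [-0.4, -0.6, 6.3]
opening: 0.0289
finger_force: 61.3
```

>>> carry_out(
  motion=[
    {"angular": [0,0,0],"dp": [0,0,-0.3],"grip": -1},
    {"angular": [0,0,0],"dp": [0,0,-0.8],"grip": -1},
    {"angular": [0,0,0],"dp": [0,0,-0.8],"grip": -1},
    {"angular": [0,0,0],"dp": [0,0,-0.8],"grip": -1},
    {"angular": [0,0,0.883],"dp": [0,0,0],"grip": -1},
    {"angular": [0,0,0.883],"dp": [0,0,0],"grip": -1},
    {"angular": [0,0,0.883],"dp": [0,0,0],"grip": -1},
    {"angular": [0,0,0.883],"dp": [0,0,0],"grip": -1},
    {"angular": [0,0,0.883],"dp": [0,0,0],"grip": -1},
    {"angular": [0,0,0.883],"dp": [0,0,0],"grip": -1},
    {"angular": [0,0,0.883],"dp": [0,0,0],"grip": -1},
    {"angular": [0,0,0.883],"dp": [0,0,0],"grip": -1},
    {"angular": [0,0,0.883],"dp": [0,0,0],"grip": -1},
    {"angular": [0,0,0.883],"dp": [0,0,0],"grip": -1},
    {"angular": [0,0,0.883],"dp": [0,0,0],"grip": -1},
    {"angular": [0,0,0.883],"dp": [0,0,0],"grip": -1},
    {"angular": [0,0,0.883],"dp": [0,0,0],"grip": -1},
    {"angular": [0,0,0.883],"dp": [0,0,0],"grip": -1},
    {"angular": [0,0,0.883],"dp": [0,0,0],"grip": -1},
    {"angular": [0,0,0],"dp": [0,0,0],"grip": -1},
  ],
)

```text
time_s: 70.58
tcp_pos: [0.4703, 0.1014, 0.0904]
tool_rot: [-2.102, -2.334, 0.001]
ft_force: [-1.1, 0.2, -1.1]
opening: 0.0288
finger_force: 60.4
```

```bash
python3 - <<'E'
from p import plan
plan((500.7,-185.8,88,5.9))
E
```

```text
t 70.58 tcp [470.3 101.4  90.4] yaw 6.0 open 28.8 F [-1.1  0.2 -1.1] ff 60.4
(500.7, -185.8, 88, 5.9) turn total [-0.01 -0.    0.02] = 1 x [-0.007 -0.003  0.017] | shift total [-7.22  0.02  0.06] = 9 x [-0.802  0.002  0.007]
```

Seat expected at about −1.

>>> carry_out(
  motion=[
    {"angular": [0,0,0.02],"dp": [-0.802,0,0],"grip": -1},
    {"angular": [0,0,0],"dp": [-0.802,0,0],"grip": -1},
    {"angular": [0,0,0],"dp": [-0.802,0,0],"grip": -1},
    {"angular": [0,0,0],"dp": [-0.802,0,0],"grip": -1},
    {"angular": [0,0,0],"dp": [-0.802,0,0],"grip": -1},
    {"angular": [0,0,0],"dp": [-0.802,0,0],"grip": -1},
    {"angular": [0,0,0],"dp": [-0.802,0,0],"grip": -1},
    {"angular": [0,0,0],"dp": [-0.802,0,0],"grip": -1},
    {"angular": [0,0,0],"dp": [-0.802,0,0],"grip": -1},
    {"angular": [0,0,0],"dp": [0,0,0.4],"grip": -1},
    {"angular": [0,0,0],"dp": [0,0,0.5],"grip": -1},
    {"angular": [0,0,0],"dp": [0,0,0.5],"grip": -1},
    {"angular": [0,0,0],"dp": [0,0,0],"grip": -1},
    {"angular": [0,0,0],"dp": [0,0,0],"grip": -1},
    {"angular": [0,0,0],"dp": [0,0,0],"grip": -1},
    {"angular": [0,0,0],"dp": [0,0,0],"grip": -1},
  ],
)

```text
time_s: 72.58
tcp_pos: [0.5005, -0.1861, 0.035]
tool_rot: [2.105, 2.33, 0.001]
ft_force: [-0.2, 0.1, -2.0]
opening: 0.029
finger_force: 60.3
```

```bash
python3 - <<'E'
from p import plan
plan((500.9,-185.8,0,5.9))
E
```

```text
t 72.58 tcp [ 500.5 -186.1   35. ] yaw 5.8 open 29.0 F [-0.2  0.1 -2. ] ff 60.3
(500.9, -185.8, 0, 5.9) turn total [ 0.01  0.01 -0.01] = 1 x [ 0.012  0.005 -0.014] | shift total [0.01 0.01 0.87] = 1 x [0.007 0.011 0.875]
```

>>> carry_out(
  motion=[
    {"angular": [0,0,-0.01],"dp": [0,0.01,0.2],"grip": -1},
    {"angular": [0,0,0],"dp": [0,0,0.2],"grip": -1},
    {"angular": [0,0,0],"dp": [0,0,0.2],"grip": -1},
    {"angular": [0,0,0],"dp": [0,0,0.2],"grip": -1},
    {"angular": [0,0,0],"dp": [0,0,0],"grip": -1},
    {"angular": [0,0,0],"dp": [0,0,0.06],"grip": -1},
    {"angular": [0,0,0],"dp": [0,0,0],"grip": -1},
  ],
)

```text
time_s: 73.45
tcp_pos: [0.5005, -0.1861, -0.0]
tool_rot: [2.105, 2.332, -0.0]
ft_force: [0.2, 0.6, -1.7]
opening: 0.0286
finger_force: 60.3
```

>>> carry_out(
  motion=[
    {"angular": [0,0,0],"dp": [0,0,0.05],"grip": -1},
    {"angular": [0,0,0],"dp": [0,0,0],"grip": -1},
  ],
)

```text
time_s: 73.7
tcp_pos: [0.5008, -0.1862, -0.0009]
tool_rot: [2.104, 2.331, 0.001]
ft_force: [-1.4, 0.2, 5.6]
opening: 0.0291
finger_force: 61.3
```

>>> carry_out(
  motion=[
    {"angular": [0,0,0],"dp": [0,0,-0.02],"grip": 0.05},
    {"angular": [0,0,0],"dp": [0,0,0],"grip": 0.05},
    {"angular": [0,0,0],"dp": [0,0,0],"grip": 0.05},
    {"angular": [0,0,0],"dp": [0,0,-0.5],"grip": 0.05},
    {"angular": [0,0,0],"dp": [0,0,-0.8],"grip": 0.05},
    {"angular": [0,0,0],"dp": [0,0,-0.9],"grip": 1},
    {"angular": [0,0,0],"dp": [0,0,-0.7],"grip": 1},
    {"angular": [0,0,0],"dp": [0.8,0,0],"grip": 1},
    {"angular": [0,0,0],"dp": [0.8,0,0],"grip": 1},
    {"angular": [0,0,0],"dp": [0.8,0,0],"grip": 1},
    {"angular": [0,0,0],"dp": [0.8,0,0],"grip": 1},
    {"angular": [0,0,0],"dp": [0.8,0,0],"grip": 1},
    {"angular": [0,0,0],"dp": [0.8,0,0],"grip": 1},
    {"angular": [0,0,0],"dp": [0.8,0,0],"grip": 1},
    {"angular": [0,0,0],"dp": [0.8,0,0],"grip": 1},
    {"angular": [0,0,0],"dp": [0,0,0],"grip": 1},
  ],
)

```text
time_s: 75.7
tcp_pos: [0.4738, 0.0717, 0.1145]
tool_rot: [-2.097, -2.337, -0.001]
ft_force: [-0.1, -0.3, 0.3]
opening: 0.0858
finger_force: 0.0
```

```bash
python3 - <<'E'
from h import *
from p import plan
plan((661,-190.3,110,5.9),(661,-190.3,44,5.9))
b=grab('scene');a=grab('top')
A=cv2.resize(a[150:290,318:462],None,fx=2.7,fy=2.7,interpolation=cv2.INTER_CUBIC);B=cv2.resize(b[150:310,145:349],None,fx=2,fy=2,interpolation=cv2.INTER_CUBIC)
B=cv2.copyMakeBorder(B,0,max(0,A.shape[0]-B.shape[0]),0,0,cv2.BORDER_CONSTANT)
cv2.imwrite('pics/c9.png',np.hstack([A,B[:A.shape[0]]])); print([x for x in blobs('top',orange(a),.046) if 320<x[0][0]<460 and 200<x[0][1]<300])
E
```

```text
t 75.70 tcp [473.8  71.7 114.5] yaw 6.2 open 85.8 F [-0.1 -0.3  0.3] ff 0.0
(661, -190.3, 110, 5.9) turn total [-0.01 -0.01  0.05] = 1 x [-0.006 -0.015  0.052] | shift total [-7.    3.98  0.11] = 8 x [-0.875  0.498  0.014]
(661, -190.3, 44, 5.9) turn total [0. 0. 0.] = 1 x [0. 0. 0.] | shift total [0.   0.   1.65] = 2 x [0.    0.    0.825]
[(array([385., 260.]), 502.0, -183.0, 28.4, 64.0, 5.8), (array([426., 255.]), 514.1, -302.1, 28.9, 99.4, 5.6), (array([382., 236.]), 573.5, -174.6, 28.7, 64.0, 5.9), (array([422., 231.]), 585.5, -294.3, 28.7, 99.4, 5.9)]
```

View pics/c9.png

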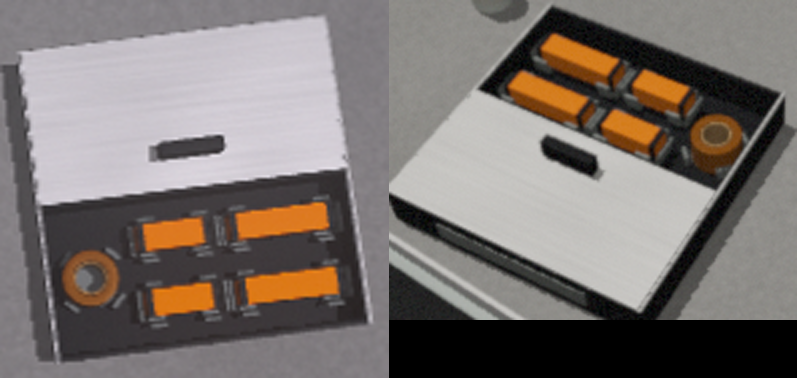

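All four packs are seated in their cradles, two long at right and two short in the middle, and the roll lies flat in the nest at (90,278). Next I'll close the cover.

>>> carry_out(
  motion=[
    {"angular": [0,0,0.05],"dp": [-0.875,0.498,0],"grip": 1},
    {"angular": [0,0,0],"dp": [-0.875,0.498,0],"grip": 1},
    {"angular": [0,0,0],"dp": [-0.875,0.498,0],"grip": 1},
    {"angular": [0,0,0],"dp": [-0.875,0.498,0],"grip": 1},
    {"angular": [0,0,0],"dp": [-0.875,0.498,0],"grip": 1},
    {"angular": [0,0,0],"dp": [-0.875,0.498,0],"grip": 1},
    {"angular": [0,0,0],"dp": [-0.875,0.498,0],"grip": 1},
    {"angular": [0,0,0],"dp": [-0.875,0.498,0],"grip": 1},
    {"angular": [0,0,0],"dp": [0,0,0],"grip": 1},
    {"angular": [0,0,0],"dp": [0,0,0.6],"grip": 1},
    {"angular": [0,0,0],"dp": [0,0,0.6],"grip": 1},
    {"angular": [0,0,0],"dp": [0,0,0.5],"grip": 1},
    {"angular": [0,0,0],"dp": [0,0,0],"grip": -1},
    {"angular": [0,0,0],"dp": [0,0,0],"grip": -1},
    {"angular": [0,0,0],"dp": [0,0,0],"grip": -1},
    {"angular": [0,0,0],"dp": [0,0,0],"grip": -1},
    {"angular": [0,0,0],"dp": [0,0,0],"grip": -1},
  ],
  newtons=40,
)

```text
time_s: 77.92
tcp_pos: [0.6611, -0.1947, 0.048]
tool_rot: [2.109, 2.326, 0.001]
ft_force: [-1.3, 0.1, 3.7]
opening: 0.0148
finger_force: 40.8
```

```bash
python3 - <<'E'
from p import plan
plan((661-169.1,-190.3-17.5,44,5.9))
E
```

```text
t 77.92 tcp [ 661.1 -194.7   48. ] yaw 5.6 open 14.8 F [-1.3  0.1  3.7] ff 40.8
(491.9, -207.8, 44, 5.9) turn total [ 0.02  0.01 -0.05] = 1 x [ 0.02   0.009 -0.053] | shift total [ 0.11 -4.24  0.1 ] = 5 x [ 0.022 -0.848  0.02 ]
```

>>> carry_out(
  motion=[
    {"angular": [0,0,0],"dp": [0,-0.39,0],"grip": -1},
    {"angular": [0,0,0],"dp": [0,-0.39,0],"grip": -1},
    {"angular": [0,0,0],"dp": [0,-0.39,0],"grip": -1},
    {"angular": [0,0,0],"dp": [0,-0.39,0],"grip": -1},
    {"angular": [0,0,0],"dp": [0,-0.39,0],"grip": -1},
    {"angular": [0,0,0],"dp": [0,-0.39,0],"grip": -1},
    {"angular": [0,0,0],"dp": [0,-0.39,0],"grip": -1},
    {"angular": [0,0,0],"dp": [0,-0.39,0],"grip": -1},
    {"angular": [0,0,0],"dp": [0,-0.39,0],"grip": -1},
    {"angular": [0,0,0],"dp": [0,-0.39,0],"grip": -1},
    {"angular": [0,0,0],"dp": [0,0,0],"grip": -1},
  ],
)

```text
time_s: 79.3
tcp_pos: [0.5044, -0.2106, 0.0478]
tool_rot: [2.111, 2.325, -0.001]
ft_force: [-1.7, -1.1, 7.1]
opening: 0.0151
finger_force: 41.2
```

>>> carry_out(
  motion=[
    {"angular": [0,0,0],"dp": [0,-0.1,0],"grip": -1},
    {"angular": [0,0,0],"dp": [0,-0.1,0],"grip": -1},
    {"angular": [0,0,0],"dp": [0,-0.1,0],"grip": -1},
    {"angular": [0,0,0],"dp": [0,0,0],"grip": -1},
  ],
)

```text
time_s: 79.8
tcp_pos: [0.4946, -0.2117, 0.0478]
tool_rot: [2.108, 2.324, 0.001]
ft_force: [0.6, -1.3, 7.4]
opening: 0.0149
finger_force: 41.3
```

>>> carry_out(
  motion=[
    {"angular": [0,0,0],"dp": [0,-0.1,0],"grip": -1},
    {"angular": [0,0,0],"dp": [0,0,0],"grip": -1},
  ],
)

```text
time_s: 80.05
tcp_pos: [0.4926, -0.2119, 0.0478]
tool_rot: [2.106, 2.323, 0.004]
ft_force: [5.4, -0.6, 4.8]
opening: 0.0151
finger_force: 41.0
```

>>> carry_out(
  motion=[
    {"angular": [0,0,0],"dp": [0,-0.1,0],"grip": -1},
    {"angular": [0,0,0],"dp": [0,0,0],"grip": -1},
  ],
)

```text
time_s: 80.3
tcp_pos: [0.4927, -0.212, 0.0478]
tool_rot: [2.1, 2.32, 0.01]
ft_force: [12.3, -1.0, -1.1]
opening: 0.0148
finger_force: 40.4
```

>>> carry_out(
  motion=[
    {"angular": [0,0,0],"dp": [0,-0.05,0],"grip": -1},
    {"angular": [0,0,0],"dp": [0,0,0],"grip": -1},
  ],
)

```text
time_s: 80.55
tcp_pos: [0.4928, -0.212, 0.0479]
tool_rot: [2.097, 2.318, 0.013]
ft_force: [14.9, -0.5, -3.4]
opening: 0.0146
finger_force: 40.1
```

>>> carry_out(
  motion=[
    {"angular": [0,0,0],"dp": [0,0,0],"grip": 0.5},
    {"angular": [0,0,0],"dp": [0,0,0],"grip": 0.5},
    {"angular": [0,0,0],"dp": [0,0,0],"grip": 0.5},
    {"angular": [0,0,0],"dp": [0,0,-0.5],"grip": 0.5},
    {"angular": [0,0,0],"dp": [0,0,-0.8],"grip": 0.5},
    {"angular": [0,0,0],"dp": [0,0,-0.9],"grip": 0.5},
    {"angular": [0,0,0],"dp": [0.8,0,0],"grip": 0.5},
    {"angular": [0,0,0],"dp": [0.8,0,0],"grip": 0.5},
    {"angular": [0,0,0],"dp": [0.8,0,0],"grip": 0.5},
    {"angular": [0,0,0],"dp": [0.8,0,0],"grip": 0.5},
    {"angular": [0,0,0],"dp": [0.8,0,0],"grip": 0.5},
    {"angular": [0,0,0],"dp": [0.8,0,0],"grip": 0.5},
    {"angular": [0,0,0],"dp": [0.8,0,0],"grip": 0.5},
    {"angular": [0,0,0],"dp": [0.8,0,0],"grip": 0.5},
    {"angular": [0,0,0],"dp": [0.8,0,0],"grip": 0.5},
    {"angular": [0,0,0],"dp": [0.8,0,0],"grip": 0.5},
    {"angular": [0,0,0],"dp": [0,0,0],"grip": 0.5},
  ],
)

```text
time_s: 82.68
tcp_pos: [0.4506, 0.1091, 0.1342]
tool_rot: [-2.103, -2.331, 0.002]
ft_force: [0.7, -0.2, -0.4]
opening: 0.0643
finger_force: 0.0
```

```bash
python3 - <<'E'
from h import *
b=grab('scene');a=grab('top')
cv2.imwrite('pics/c10.png',a)
x0,y0,x1,y1=(370,240,420,276); gr=cv2.cvtColor(a,cv2.COLOR_BGR2GRAY)[y0:y1,x0:x1]; m=np.zeros(a.shape[:2],np.uint8); m[y0:y1,x0:x1]=(gr<90)*255
print('rib',blobs('top',m,.087,30))
E
```

```text
rib [(array([396., 262.]), 494.3, -207.3, 14.8, 70.1, 5.8)]
```

View pics/c10.png

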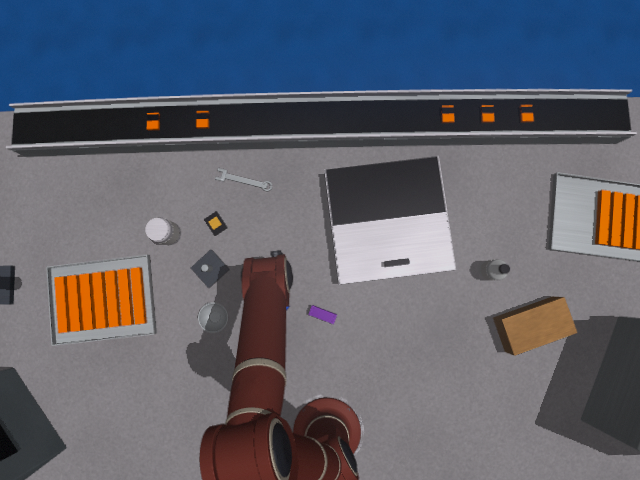

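The cover is fully home with its rib at (396,262), the bench is clear of loose packs, and the bystanders are in place.

```bash
python3 -c "
from rig import bot
print(bot.hand_in())"
```

```text
the job is handed in; nothing more can be done
None
```

The job is handed in: all four loose packs lie in cradles of their own length, the tape roll lies flat in the nest, the cover is fully home and let go, and nothing else was knowingly moved; it took about 83 s.

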